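Stir the tumbling media under the roll cover

ROBOT

A 6-joint arm with a two-finger parallel gripper is mounted at the origin on a cart in front of the work surface, level with it; the furniture and walls round the work are solid. World frame = base frame: x ahead of the robot, y to its left, z up, the work surface at z = 0. Lengths are in mm, angles in rad, forces in N, time in s.
With the tool pointing down it reaches from about 275 to 1000 mm from the base axis. Payload 8.4 kg.
Tool frame: the origin (TCP) lies midway between the tips of the shut fingers; the grasp point (between the pads) lies 19 mm behind it; z points along the fingers, y is the line along which they close (so a half turn about z gives the same grasp; the last joint's range is limited). The gripper opens to 85 mm and grips with 20 to 120 N. Pads are 22 mm wide; open, the fingers measure 114 mm over their backs; the gripper's body (76 mm by 85 mm) begins 54 mm behind the grasp point. The pads swing forward as they close: fully open they stand 13 mm farther back than shut.
Start: joints at [-1.177, 0.353, 1.633, -0, 1.155, -0.002], TCP at [240.965, -576.683, 231.281] pointing down, gripper open.
Joint ranges: [-2.63, 2.63], [-0.92, 2.1], [0.06, 2.66], [-1.3, 4.44], [0, 2.69], [-3.02, 3.02]. Speed limits (rad/s): [2.22, 2.22, 2.79, 3.14, 3.14, 3.14].

INTERFACE

Orientations are given as a unit quaternion [w, x, y, z].
In Python, from cell import r, imaging, workorder gives the robot as it stands.
- The arm moves only by the tool apply_moves, never from a script. Its argument "series" is a list of rows, each a list of 7 numbers: the shift along the world's x, y, z in cm, then the turn, a rotation vector about the world's x, y, z in degrees, then the opening, from 0 (shut) to 1 (fully open). In form: [[x, y, z, wx, wy, wz, grip], ...]. A call has 1 to 12 rows; each row is the pose to reach, as a shift and turn from the pose commanded when the call began; what a row does not reach only later rows make up. A row lasts 1/10 s, in which the tool goes at most 50 mm and 8.59 degrees, less where a joint would pass 70% of its speed; a pose out of reach is approached as far as the arm can. A call with a gripper value outside its range is refused whole. The fingers move at their own pace and stop on an object; "squeeze" is the grip in N (left out, the last holds). Time passes only in rows, so rows that repeat a pose let the fingers close. It gives the time, the measured TCP pose, the force, the opening and the grip force at its end, in the units of the state.
- r.get_obs(): the state, without advancing time (a new reading comes with each control period).
- imaging.capture(name): name is "scene" or "top" or "wrist"; returns (picture, depth): 400x640x3 uint8, red, green, blue; 400x640 float32, mm along the optical axis (not along the pixel's ray), 0 where there is no reading.
- imaging.camera_info(name): a dict with "vertical_fov" (degrees; the focal length in pixels is half the picture's height over the tangent of half this angle, whatever the lens; pixels are square), "cx", "cy" (the principal point, pixels), "k1" (the pictures are not rectified: a ray, as slopes to the right and down, at radius r is drawn at 1 + k1 r^2 times it, then the intrinsics apply), "eye" and "orientation" of the camera in the world. Camera axes: x right, y up, looking along -z (the intrinsics and any distortion apply to the point x, -y, -z); pixel columns grow to the right and rows downward; lengths in mm; the calibration is good to about 2 mm. A picture is of the moment at which its call begins: read the wrist's pose just before it. camera_info takes no time and is no camera call; for the wrist camera it gives the pose at the moment of the call.
- workorder.hand_in(): hands the job in; it is judged then, once.
The state is a dict: "time": time; "joint_pos": joint angles; "qvel": joint speeds; "tau": joint torques, N m; "position": TCP position; "orientation": TCP orientation; "wrist_force": force on the tool from outside, world axes, zero at the start; "moment": the same for the moment, N m; "width": finger opening in mm; "gripper_force": force on a finger pad.
Only numpy, scipy, OpenCV 4.12 (cv2) and the standard library are available. Lean on these libraries where they do the work, as an engineer would, in place of code of your own. Each camera call takes 0.05 s, during which the arm holds its last target. There are 200 camera calls.

TASK

Roll the media bin's slatted cover fully open, take the stirring stick from its leaning rest and put its lower end in at the front of the bowl (front, left and right are as seen facing the side where the cover's bar is). With it well down among the ceramic pieces, stir anticlockwise as seen from above (front, right, back, left) through at least two full turns, going on until both the left and the right half of the bowl hold at least one triangle and one round pellet; spill nothing and keep the fingers off the pieces. Then lay the stick back in its rest as it was and roll the cover fully shut, leaving the other things on the bench where they are.

Things in the scene. Friction and masses are not known exactly. Their poses are not given: they have to be found in the camera images.
- media_bin: Fixed housing 274 mm deep (x), 236 wide (y), 187 high, with half-round wooden side walls (inner faces at y = -108 and +108 mm) and a front wall 46 mm high at x = -126 mm. Origin: middle of the underside, right under the centre of the round bowl in it; +x to its rear, +y to its left (seen facing its front), z up. A curved slatted cover with a steel bar closes its front.
- cover (a joint): Angle of the curved slatted cover (outer radius 132 mm), which rolls over the outside of the fixed hood about an axis along the bin's y, 50 mm above the bin's origin. 0 = fully closed, lower edge down at the front wall; 1.29 = fully open, lower edge up at the hood's lip. Stays where it is left; moving it takes 2 to 4 N at the bar.
- cover_bar (a point): Middle of the cover's handle: a round steel bar 12 mm thick, 100 mm long along the bin's y, centre line 160 mm from the cover's axis, 28 mm out from the slats, on two posts 44 mm either side of the middle. Closed: in front, 46 degrees above the horizontal through the axis; it goes up and to the rear as it opens (fully open: 120 degrees). Can be pinched, or pushed with shut fingers.
- bowl (a point): Centre of the inner floor of the open round bowl, 17 mm above the bin's origin, axes as the bin's. Flat floor, inner radius 84 mm, walls 4 mm thick, rim 33 mm above the floor.
- hood_lip (a point): Middle of the front lip of the fixed curved hood that covers the rear of the bowl for good: 28 mm in front of the bowl's centre, 167 mm above the bench. A stick reaches the back of the bowl only if its upper end leans to the front by 25 to 45 degrees.
- stick: Stirring stick, 240 mm long, 0.08 to 0.17 kg. Origin: centre of its lower end; its z axis runs along it to the top. Lower 170 mm: round, 20 mm diameter, the lowest 50 mm steel, the rest wood. Top 70 mm: a square grip with a rubber skin, 22x22 mm, sides along its x and y. Side loads of some 6 N or more at the lower end can turn it in the fingers.
- stick_tip (a point): Centre of the stick's lower end (the stick's origin).
- stick_grip (a point): Point on the stick's axis in the handle, 210 mm from the lower end, 30 mm from the top: a good place to hold it.
- rest: Fixed wooden rest for the stick: a sloping channel, 150 mm long, on a base plate. Origin: on the bench under the stick's lower end. The channel leans 35 degrees from vertical, upper end towards the rest's -x, and is open on its upper (+x) side; inner width 40 mm (y), outside 52 mm; side walls rise 18 mm past the axis of the lying stick; a kerb 20 mm high closes the foot.
- rest_toe (a point): Where the centre of the stick's lower end is when the stick lies in the channel with its foot on the toe plate: 32 mm above the rest's origin.
- triangle_0: Ceramic tumbling piece: triangular prism, flat on its three-sided face, edges about 31 mm, corners cut 18 mm from the middle, 24 mm high, 20 g, slippery; origin at the centre of its underside as placed. At the start all four triangles lie in the bowl's left half (+y).
- triangle_1: Ceramic tumbling piece: triangular prism, flat on its three-sided face, edges about 31 mm, corners cut 18 mm from the middle, 24 mm high, 20 g, slippery; origin at the centre of its underside as placed. At the start all four triangles lie in the bowl's left half (+y).
- triangle_2: Ceramic tumbling piece: triangular prism, flat on its three-sided face, edges about 31 mm, corners cut 18 mm from the middle, 24 mm high, 20 g, slippery; origin at the centre of its underside as placed. At the start all four triangles lie in the bowl's left half (+y).
- triangle_3: Ceramic tumbling piece: triangular prism, flat on its three-sided face, edges about 31 mm, corners cut 18 mm from the middle, 24 mm high, 20 g, slippery; origin at the centre of its underside as placed. At the start all four triangles lie in the bowl's left half (+y).
- pellet_0: Ceramic tumbling piece: round pellet (short cylinder) 28 mm diameter, 24 mm high, 20 g, slippery; origin at the centre of its underside as placed. At the start all four pellets lie in the bowl's right half (-y).
- pellet_1: Ceramic tumbling piece: round pellet (short cylinder) 28 mm diameter, 24 mm high, 20 g, slippery; origin at the centre of its underside as placed. At the start all four pellets lie in the bowl's right half (-y).
- pellet_2: Ceramic tumbling piece: round pellet (short cylinder) 28 mm diameter, 24 mm high, 20 g, slippery; origin at the centre of its underside as placed. At the start all four pellets lie in the bowl's right half (-y).
- pellet_3: Ceramic tumbling piece: round pellet (short cylinder) 28 mm diameter, 24 mm high, 20 g, slippery; origin at the centre of its underside as placed. At the start all four pellets lie in the bowl's right half (-y).
- flux_tin: Bystander: a short round tin with a flat lid, 61 mm across, 50 mm high; origin at the centre of its underside.
- spare_gear: Bystander: a spur gear lying flat, 78 mm across, 22 mm high; origin at the centre of its underside.
- hone: Bystander: an oil stone, a plain bar 50x150x26 mm; origin at the centre of its underside.
- clamp: Bystander: a toolmaker's clamp lying flat, 102x104x18 mm; origin at the centre of its underside.
Mind the look-alikes: they are no part of the job. There is more than one size of the rest; the job needs the larger.

How it is judged (in metres and radians):
On the way, in this order (a step that is already met when the one before it is completed fails the run):
1. the cover is rolled open to at least 1.2 rad (value of joint cover above 1.2 rad), for 0.1 s.
2. turn 1: the stick's lower end is among the media (less than 19 mm above the bowl's floor) in the front quarter of the bowl, 22 mm or more from its centre, the cover open (x of stick_tip in the frame of media_bin below -0.022 m and y of stick_tip in the frame of media_bin between -0.022 and 0.022 m and horizontal distance between stick_tip and bowl below 0.084 m and z of stick_tip in the frame of media_bin below 0.036 m and value of joint cover above 0.9 rad), for 0.02 s.
3. turn 1: the stick's lower end is among the media (less than 19 mm above the bowl's floor) in the right quarter of the bowl, 22 mm or more from its centre, the cover open (y of stick_tip in the frame of media_bin below -0.022 m and x of stick_tip in the frame of media_bin between -0.022 and 0.022 m and horizontal distance between stick_tip and bowl below 0.084 m and z of stick_tip in the frame of media_bin below 0.036 m and value of joint cover above 0.9 rad), for 0.02 s.
4. turn 1: the stick's lower end is among the media (less than 19 mm above the bowl's floor) in the back quarter of the bowl, 22 mm or more from its centre, the cover open (x of stick_tip in the frame of media_bin above 0.022 m and y of stick_tip in the frame of media_bin between -0.022 and 0.022 m and horizontal distance between stick_tip and bowl below 0.084 m and z of stick_tip in the frame of media_bin below 0.036 m and value of joint cover above 0.9 rad), for 0.02 s.
5. turn 1: the stick's lower end is among the media (less than 19 mm above the bowl's floor) in the left quarter of the bowl, 22 mm or more from its centre, the cover open (y of stick_tip in the frame of media_bin above 0.022 m and x of stick_tip in the frame of media_bin between -0.022 and 0.022 m and horizontal distance between stick_tip and bowl below 0.084 m and z of stick_tip in the frame of media_bin below 0.036 m and value of joint cover above 0.9 rad), for 0.02 s.
6. turn 2: the stick's lower end is among the media (less than 19 mm above the bowl's floor) in the front quarter of the bowl, 22 mm or more from its centre, the cover open (all of step 2), for 0.02 s.
7. turn 2: the stick's lower end is among the media (less than 19 mm above the bowl's floor) in the right quarter of the bowl, 22 mm or more from its centre, the cover open (all of step 3), for 0.02 s.
8. turn 2: the stick's lower end is among the media (less than 19 mm above the bowl's floor) in the back quarter of the bowl, 22 mm or more from its centre, the cover open (all of step 4), for 0.02 s.
9. turn 2: the stick's lower end is among the media (less than 19 mm above the bowl's floor) in the left quarter of the bowl, 22 mm or more from its centre, the cover open (all of step 5), for 0.02 s.
10. turn 2: the stick's lower end is among the media (less than 19 mm above the bowl's floor) in the front quarter of the bowl, 22 mm or more from its centre, the cover open (all of step 6), for 0.02 s.
At the end, for the whole second after the job is handed in: Cover below 0.06 rad; stick lying still in its rest, lower end within 30 mm of the toe point, leaning 26 to 45 degrees along the channel; all eight pieces at rest inside the bowl; at least one triangle and one pellet (by their origins) on each side of the bowl's left-right middle line (value of joint cover below 0.06 rad and distance between stick_tip and rest_toe below 0.03 m and angle between stick's own z axis and vertical between 0.45 and 0.78 rad and y of stick_grip in the frame of rest between -0.05 and 0.05 m and x of stick_grip in the frame of rest below -0.06 m and linear speed of each of stick, triangle_0, triangle_1, triangle_2, triangle_3, pellet_0, pellet_1, pellet_2, pellet_3 below 0.02 m/s and y of any of triangle_0, triangle_1, triangle_2, triangle_3 in the frame of media_bin below 0 m and y of any of triangle_0, triangle_1, triangle_2, triangle_3 in the frame of media_bin above 0 m and y of any of pellet_0, pellet_1, pellet_2, pellet_3 in the frame of media_bin below 0 m and y of any of pellet_0, pellet_1, pellet_2, pellet_3 in the frame of media_bin above 0 m and horizontal distance between each of triangle_0, triangle_1, triangle_2, triangle_3, pellet_0, pellet_1, pellet_2, pellet_3 and bowl below 0.085 m and z of each of triangle_0, triangle_1, triangle_2, triangle_3, pellet_0, pellet_1, pellet_2, pellet_3 in the frame of media_bin below 0.05 m); the robot touches nothing.
It fails at once if the fingers touch a media piece (contact force between the fingers and triangle_0 above 0.5 N or contact force between the fingers and triangle_1 above 0.5 N or contact force between the fingers and triangle_2 above 0.5 N or contact force between the fingers and triangle_3 above 0.5 N or contact force between the fingers and pellet_0 above 0.5 N or contact force between the fingers and pellet_1 above 0.5 N or contact force between the fingers and pellet_2 above 0.5 N or contact force between the fingers and pellet_3 above 0.5 N).
It fails at once if a bystander is shifted more than 25 mm (distance of any of flux_tin, spare_gear, hone, clamp from where it was at the start of the episode above 0.025 m).
It also fails if it takes over 72 s, if anything falls off the work surface, if the arm or the gripper's body presses on something with over 40 N, if the wrist force passes 120 N, or if a joint passes its speed limit or range.

## Working session

There is one attempt and no reset: what is moved stays moved. The work goes in short steps, Python scripts to look and compute and a tool call to move; the robot and the scene stay as the last step left them, time stands still between calls to the robot, and variables do not carry over. Pictures are saved under pics/ and viewed, at most 10 in all, crops included, and the job is handed in when it is done.

Besides the shell and the picture viewer there is one more tool, called after "Call:" in YAML: its name, and indented under it one key for each argument. apply_moves: Moves the arm, as the interface text tells. Its arguments: {"type":"object","properties":{"series":{"type":"array","items":{"type":"array","items":{"type":"number"}}},"squeeze":{"type":"number"}},"required":["series"]}

```bash
ls; mkdir -p pics; cat > h.py <<'E'
import numpy as np, cv2
from cell import r, imaging, workorder
from scipy.spatial.transform import Rotation as R
def rot(q): return R.from_quat([q[1],q[2],q[3],q[0]])
def cloud(name):
    ci=imaging.camera_info(name); im,d=imaging.capture(name)
    f=200/np.tan(np.radians(ci["vertical_fov"]/2))
    K=np.array([[f,0,ci["cx"]],[0,f,ci["cy"]],[0,0,1.]])
    v,u=np.mgrid[0:400,0:640].astype(np.float64)
    p=cv2.undistortPoints(np.stack([u.ravel(),v.ravel()],1)[:,None],K,np.array([ci["k1"],0,0,0,0.]))[:,0]
    s=np.c_[p[:,0],-p[:,1],-np.ones(len(p))]
    w=rot(ci["orientation"]).apply(s).reshape(400,640,3)
    P=np.array(ci["eye"])+w*d[...,None]
    P[d==0]=np.nan
    return im,d,P,w,np.array(ci["eye"])
E
python3 - <<'E'
from h import *
for n in("scene","top"):
    im,d,P,w,e=cloud(n); cv2.imwrite(f"pics/{n}0.png",im[...,::-1]); np.savez(f"{n}0.npz",im=im,P=P,w=w,e=e)
    print(n,imaging.camera_info(n))
    print(P[200,320])
print(r.get_obs())
E
```

```text
pics
scene {'vertical_fov': 52.051748045173206, 'cx': 323.3084381644335, 'cy': 201.44756380696282, 'k1': -0.05883096951480506, 'eye': array([ 830.54829691,  865.26710945, 1186.59694622]), 'orientation': array([0.16186202, 0.06741249, 0.33482443, 0.92582333])}
[ 813.74875262  820.51240146 1129.89778442]
top {'vertical_fov': 44.00511262967858, 'cx': 321.8485545388878, 'cy': 196.90589879080102, 'k1': -0.029156467816832694, 'eye': array([-408.50977721, -400.80592238, 1462.92208438]), 'orientation': array([ 0.80488864,  0.27491661, -0.17944977, -0.4943409 ])}
[   3.62628425 -202.98646765  877.11660052]
{'time': 0.1, 'joint_pos': array([-1.17741230e+00,  3.53586439e-01,  1.63404393e+00, -1.49261042e-06,
        1.15517764e+00, -2.40651471e-03]), 'qvel': array([-1.48491784e-03, -2.27009672e-03, -1.57085234e-03, -3.59672986e-05,
        1.62455280e-03,  1.06761414e-03]), 'tau': array([-2.27367582e-04, -6.06354690e+01, -3.42818069e+01, -3.86593285e-05,
        3.87981359e-03, -8.75700835e-06]), 'position': array([ 240.79941973, -576.30485139,  230.63880337]), 'orientation': array([-5.95969473e-04,  9.80482312e-01,  1.96606375e-01, -1.18708330e-04]), 'wrist_force': array([-0.45504449,  0.07470907, -0.60222154]), 'moment': array([ 0.0259786 ,  0.00490341, -0.00860311]), 'gripper_force': 0.0, 'width': 85.47967585221166}
```

View pics/scene0.png

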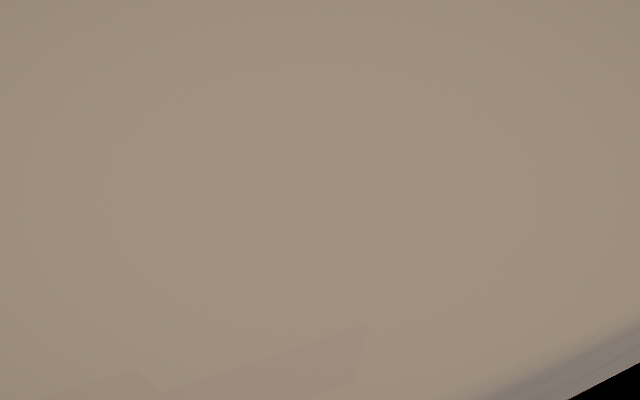

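View pics/top0.png

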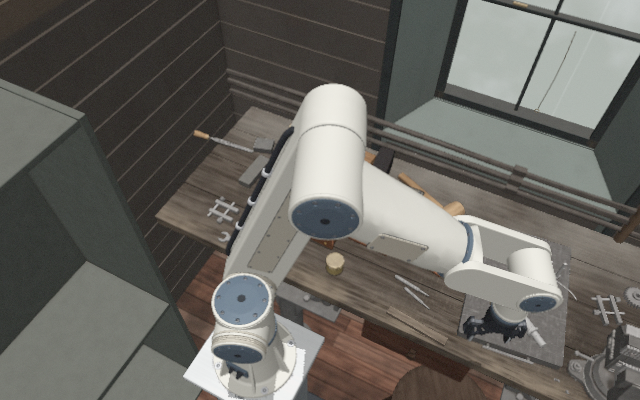

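```bash
python3 - <<'E'
from h import *
z=np.load("top0.npz")
for u,v in [(200,135),(265,143),(222,210),(335,260),(385,165),(425,190),(455,208),(412,285),(610,300),(620,350),(160,215),(565,380),(270,125),(560,260)]: print(u,v,z["P"][v,u].round())
im,d,P,w,e=cloud("wrist"); cv2.imwrite("pics/w0.png",im[...,::-1]); print(e,imaging.camera_info("wrist"))
E
```

```text
200 135 [685. 679.  17.]
265 143 [768. 418.  18.]
222 210 [413. 392.   1.]
335 260 [384. -81.  49.]
385 165 [834. -74.  71.]
425 190 [ 849. -243.    0.]
455 208 [ 764. -373.   64.]
412 285 [ 438. -339.    6.]
610 300 [nan nan nan]
620 350 [ 400. -919.  190.]
160 215 [290. 580.   2.]
565 380 [ 348. -856.    1.]
270 125 [890. 467.  -6.]
560 260 [ 720. -753.   58.]
[ 314.94035094 -546.67217919  374.32549928] {'vertical_fov': 65.62915357439961, 'cx': 319.58435758466544, 'cy': 200.22015978939402, 'k1': -0.020810866796511562, 'eye': array([ 314.95640485, -546.71090458,  374.41944715]), 'orientation': array([ 0.82238793, -0.12882834,  0.08725191, -0.54723712])}
```

View pics/w0.png

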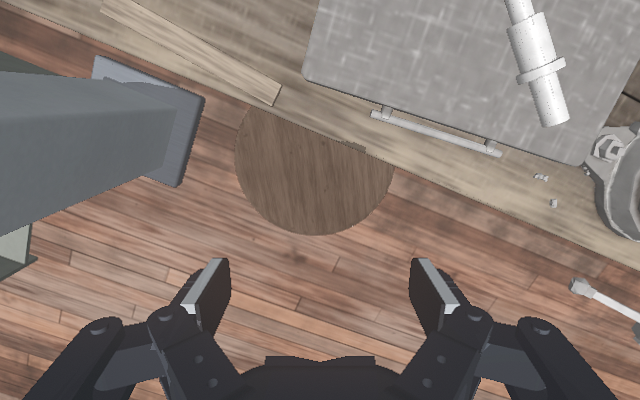

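Call:
apply_moves:
  series:
    - [16,47,22,0,-20,-22,1]
    - [16,47,22,0,-20,-22,1]
    - [16,47,22,0,-20,-22,1]
    - [16,47,22,0,-20,-22,1]
    - [16,47,22,0,-20,-22,1]
    - [16,47,22,0,-20,-22,1]
    - [16,47,22,0,-20,-22,1]
    - [16,47,22,0,-20,-22,1]
    - [16,47,22,0,-20,-22,1]
    - [16,47,22,0,-20,-22,1]
    - [16,47,22,0,-20,-22,1]
    - [16,47,22,0,-20,-22,1]

```text
time: 1.35
position: [402.9, -102.0, 454.1]
orientation: [0.033, 0.985, 0.008, 0.172]
wrist_force: [-0.1, -0.7, -0.2]
width: 85.5
gripper_force: 0.0
```

```bash
python3 - <<'E'
from h import *
print(r.get_obs()["position"])
im,d,P,w,e=cloud("wrist"); np.savez("w1.npz",im=im,P=P,w=w,e=e)
im2,d,P2,w,e=cloud("top"); np.savez("t1.npz",im=im2,P=P2,w=w,e=e)
cv2.imwrite("pics/wt1.png",np.vstack([cv2.resize(im,(480,300)),cv2.resize(im2,(480,300))])[...,::-1])
E
```

```text
[ 402.87844597 -102.02326793  454.07329803]
```

View pics/wt1.png

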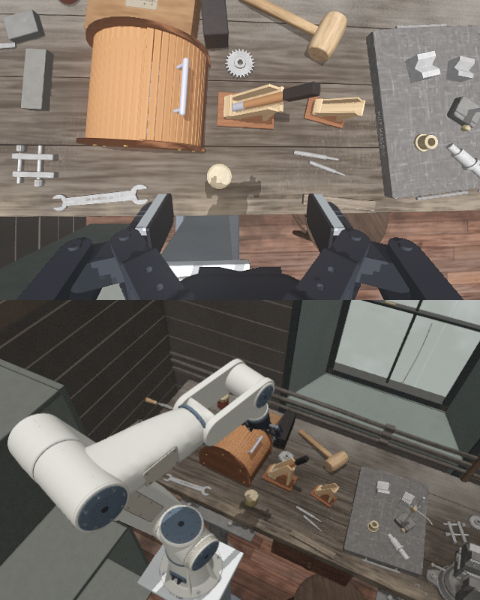

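```bash
python3 - <<'E'
from h import *
z=np.load("w1.npz"); im=z["im"];P=z["P"]
hsv=cv2.cvtColor(im,cv2.COLOR_RGB2HSV)
# bar
m=np.zeros((400,640),bool); m[60:170,220:275]=1
m&=(hsv[...,1]<45)&(hsv[...,2]>90)
B=P[m]; B=B[np.isfinite(B[:,0])]; print("bar n",len(B))
B=B[B[:,2]>155]; c=np.median(B,0); u=np.linalg.svd(B-B.mean(0))[2][0]; t=(B-B.mean(0))@u
print(c.round(1),u.round(3),t.min(),t.max(),"ctr",(B.mean(0)+u*(t.min()+t.max())/2).round(1), B[:,2].max())
# brown bin cover: top heights etc
g=np.zeros((400,640),bool); g[100:165,360:440]=1
K=g&(hsv[...,2]<70); Q=P[K];Q=Q[np.isfinite(Q[:,0])]; print("grip",len(Q),np.percentile(Q,[2,50,98],axis=0).round(0).tolist())
np.save("grip.npy",Q)
# overview points
for u_,v_ in [(318,82),(292,235),(48,105),(45,220),(290,15),(300,160),(340,160),(430,160),(490,160),(310,130),(330,135),(380,120),(415,122)]: print((u_,v_),P[v_,u_].round())
cv2.imwrite("pics/crop1.png",cv2.resize(im[20:220,100:500],(800,400),interpolation=cv2.INTER_CUBIC)[...,::-1])
E
```

```text
bar n 735
[564.2 -14.  177.4] [-0.999  0.049  0.002] -54.95367390148149 54.150849811941235 ctr [564.7 -13.2 175.7] 180.73125364703958
grip 450 [[540.0, -362.0, -4.0], [544.0, -231.0, 208.0], [638.0, -204.0, 232.0]]
(318, 82) [ 685. -128.    9.]
(292, 235) [385. -79.  50.]
(48, 105) [621. 371.  29.]
(45, 220) [409. 390.   2.]
(290, 15) [777. -73.  76.]
(300, 160) [528. -93.  12.]
(340, 160) [ 529. -171.   13.]
(430, 160) [ 533. -355.    9.]
(490, 160) [ 536. -488.    1.]
(310, 130) [ 577. -111.   54.]
(330, 135) [ 559. -144.   92.]
(380, 120) [ 559. -206.  185.]
(415, 122) [ 544. -239.  232.]
```

View pics/crop1.png

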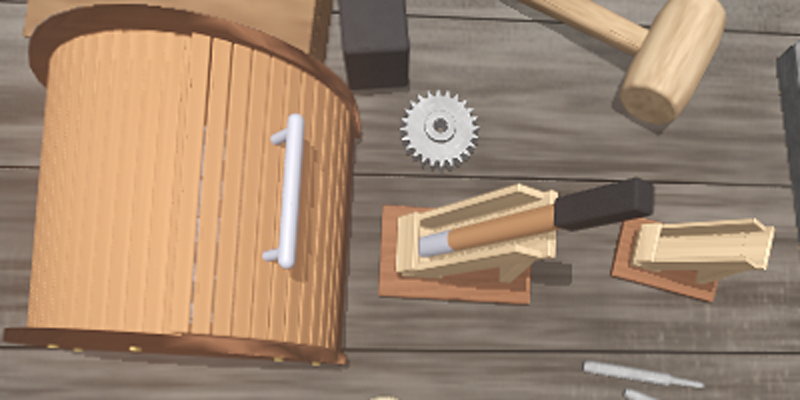

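```bash
python3 - <<'E'
from h import *
from scipy.optimize import least_squares
z=np.load("w1.npz"); im=z["im"];P=z["P"]
hsv=cv2.cvtColor(im,cv2.COLOR_RGB2HSV)
c=P[60:170,130:268].reshape(-1,3); c=c[np.isfinite(c[:,0])]
c=c[(c[:,2]>60)&(abs(c[:,0]-565)<75)]
f=lambda p:np.hypot(c[:,1]-(p[0]+p[3]*(c[:,0]-565)),c[:,2]-p[1])-p[2]
s=least_squares(f,[100,50,132,0],loss="soft_l1",f_scale=1); print("cyl",s.x.round(3),np.median(abs(s.fun)))
s=least_squares(lambda p:np.hypot(c[:,1]-(p[0]+p[1]*(c[:,0]-565)),c[:,2]-50)-132,[100,0],loss="soft_l1"); print("fixed",s.x.round(3),np.median(abs(s.fun)))
# bar: highest ridge slices
m=np.zeros((400,640),bool); m[60:170,220:275]=1
m&=(hsv[...,1]<45)&(hsv[...,2]>90)
B=P[m];B=B[np.isfinite(B[:,0])&(B[:,2]>150)]
print("bar slice y,z"); 
for x in(530,550,570,590): 
    q=B[abs(B[:,0]-x)<4]; print(x,np.percentile(q,[5,50,95],axis=0)[:,1:].round(1).tolist())
# walls extents along x: reddish-brown side walls
for v in range(20,200,12):
    row=P[v,130:280]; print(v,row[60].round(0),row[110].round(0))
# stick axis: wood+steel shaft
g=(slice(100,160),slice(300,430))
Pg=P[g].reshape(-1,3);H=hsv[g].reshape(-1,3)
dark=(H[:,2]<70)&(Pg[:,2]>150)&np.isfinite(Pg[:,0])
D=Pg[dark]; print("dark",len(D)); u=np.linalg.svd(D-D.mean(0),full_matrices=False)[2][0]; u*=np.sign(u[2]); print(D.mean(0),u,np.degrees(np.arccos(u[2])), D[:,2].max())
# stick profile: for y slices, highest point along -> ridge
for y in range(-120,-250,-10):
    q=Pg[(abs(Pg[:,1]-y)<3)&np.isfinite(Pg[:,0])]
    if len(q): 
        t=q[q[:,2]>np.nanpercentile(q[:,2],60)]; print(y,t.mean(0).round(1),q[:,2].max().round(1))
E
```

```text
cyl [ 7.90210e+01  5.95140e+01  1.18297e+02 -5.10000e-02] 1.9528767856823777
fixed [ 8.8318e+01 -6.4000e-02] 5.534628000370994
bar slice y,z
530 [[-17.6, 174.8], [-13.3, 177.9], [-8.4, 179.8]]
550 [[-18.4, 173.9], [-13.8, 177.6], [-9.3, 179.7]]
570 [[-19.6, 173.1], [-14.9, 177.7], [-10.3, 179.4]]
590 [[-20.7, 173.6], [-15.9, 177.8], [-11.4, 179.2]]
20 [754.  97.  88.] [757.  12.  88.]
32 [679.  62. 183.] [737.  12.  87.]
44 [667.  66. 171.] [678.  -2. 156.]
56 [650.  66. 171.] [661.  -2. 153.]
68 [632.  65. 172.] [643.  -2. 152.]
80 [615.  65. 171.] [626.  -1. 149.]
92 [598.  65. 171.] [609.  -1. 145.]
104 [580.  64. 172.] [590.  -2. 147.]
116 [560.  61. 180.] [572.  -2. 146.]
128 [543.  60. 180.] [546.  -8. 177.]
140 [527.  60. 178.] [528.  -8. 178.]
152 [510.  59. 181.] [512.  -8. 176.]
164 [493.  59. 180.] [500.  -2. 142.]
176 [477.  59. 178.] [481.  -2. 142.]
188 [460.  57. 183.] [463.  -2. 139.]
dark 399
[ 546.84944893 -227.88380836  209.50532893] [ 0.00702836 -0.59205124  0.80586967] 36.30567205602452 233.21244692294977
-120 [ 555.2 -120.    65.1] 81.7
-130 [ 554.  -130.1   79.4] 95.3
-140 [ 553.7 -140.1   93.8] 109.7
-150 [ 554.4 -150.4  108.5] 122.3
-160 [ 552.8 -160.2  123.3] 139.4
-170 [ 552.3 -170.2  138. ] 153.0
-180 [ 553.4 -180.2  150.2] 160.3
-190 [ 551.9 -189.9  153.3] 164.5
-200 [ 551.2 -200.   167.2] 181.8
-210 [ 551.  -210.3  191.2] 196.7
-220 [ 550.4 -220.8  206.3] 210.9
-230 [ 550.2 -230.5  219.9] 224.3
-240 [ 549.8 -240.2  232.9] 236.0
```

Call:
apply_moves:
  series:
    - [4,1,-5,0,7,0,0]
    - [8,2.1,-10,0,14,0,0]
    - [12,3.2,-15,0,20,0,0]
    - [16,4,-19,0,20,0,0]
    - [16,4,-24,0,20,0,0]
    - [16,4,-29.4,0,20,0,0]
    - [16,4,-29.4,0,20,0,0]
    - [16,4,-29.4,0,20,0,0]
    - [16,4,-29.4,0,20,0,0]

```text
time: 2.35
position: [559.8, -68.7, 156.6]
orientation: [0.033, 0.999, 0.009, -0.006]
wrist_force: [0.2, 0.9, 0.4]
width: 0.1
gripper_force: 0.0
```

```bash
python3 - <<'E'
from h import *
im,d,P,w,e=cloud("top"); np.savez("t2.npz",im=im,P=P,w=w,e=e)
im2,d,P2,w,e=cloud("wrist"); np.savez("w2.npz",im=im2,P=P2,w=w,e=e)
cv2.imwrite("pics/t2.png",np.vstack([cv2.resize(im[100:350,150:550],(480,300)),cv2.resize(im2,(480,300))])[...,::-1])
E
```

```text
(no output)
```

View pics/t2.png

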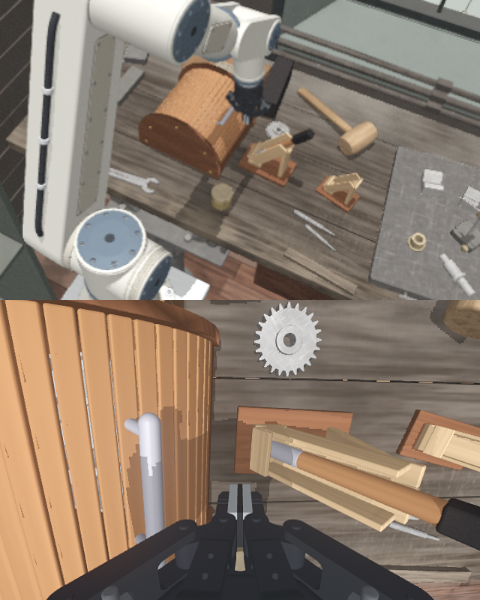

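Call:
apply_moves:
  series:
    - [0.1,2,0,0,0,0,0]
    - [0.2,3.4,0,0,0,0,0]
    - [0.2,4.2,0.6,0,0,0,0]
    - [0.3,4.9,1.2,0,0,0,0]
    - [0.3,6.1,2,0,0,0,0]
    - [0.4,7.3,2.6,0,0,0,0]
    - [0.5,8.6,3.1,0,0,0,0]
    - [0.5,10,3.5,0,0,0,0]

```text
time: 3.25
position: [566.3, 34.3, 193.4]
orientation: [0.033, 0.999, 0.01, -0.004]
wrist_force: [0.7, -3.4, 2.6]
width: -0.1
gripper_force: 1.8
```

```bash
python3 - <<'E'
from h import *
im2,d,P2,w,e=cloud("wrist"); np.savez("w3.npz",im=im2,P=P2,w=w,e=e)
hsv=cv2.cvtColor(im2,cv2.COLOR_RGB2HSV)
m=(hsv[...,1]<45)&(hsv[...,2]>90)&(P2[...,2]>185)&(P2[...,2]<240)&(P2[...,0]>540)
print(m.sum(),np.median(P2[m],0) if m.any() else 0)
print(r.get_obs()["position"],r.get_obs()["wrist_force"])
E
```

```text
4539 [587.98924952  51.4530665  212.32943818]
[566.5214001   36.25690125 193.67654325] [ 1.44535431 -0.12607579  1.26230706]
```

Call:
apply_moves:
  series:
    - [0.1,1.4,0.4,0,0,0,0]
    - [0.2,2.8,0.6,0,0,0,0]
    - [0.2,4.2,0.6,0,0,0,0]
    - [0.3,5.5,0.5,0,0,0,0]
    - [0.3,6.8,0.3,0,0,0,0]
    - [0.4,8.2,0,0,0,0,0]
    - [0.5,9.5,-0.5,0,0,0,0]
    - [0.5,10.6,-1,0,0,0,0]
    - [0.5,11.2,-1.2,0,0,0,0]

```text
time: 4.2
position: [570.7, 146.3, 179.3]
orientation: [0.033, 0.999, 0.01, -0.005]
wrist_force: [1.2, -2.6, -1.3]
width: 0.3
gripper_force: 1.4
```

```bash
python3 - <<'E'
from h import *
im2,d,P2,w,e=cloud("wrist"); np.savez("w4.npz",im=im2,P=P2,w=w,e=e)
hsv=cv2.cvtColor(im2,cv2.COLOR_RGB2HSV)
m=(hsv[...,1]<45)&(hsv[...,2]>90)&(P2[...,2]>185)&(P2[...,2]<240)&(P2[...,0]>540)
print(m.sum(),np.median(P2[m],0) if m.any() else 0)
o=r.get_obs();print(o["position"],o["wrist_force"])
E
```

```text
4675 [593.06358199 163.3774711  196.79936886]
[570.47907469 146.71493997 179.08611595] [-0.28828685  0.30041749 -0.36756118]
```

Call:
apply_moves:
  series:
    - [0,0.3,-0.2,0,0,0,0]
    - [0,0.6,-0.3,0,0,0,0]
    - [0,0.9,-0.4,0,0,0,0]
    - [0,0.9,-0.4,0,0,0,0]

```text
time: 4.65
position: [570.9, 150.5, 177.3]
orientation: [0.036, 0.999, 0.01, -0.005]
wrist_force: [-0.9, -19.0, 11.2]
width: -0.0
gripper_force: 10.3
```

Call:
apply_moves:
  series:
    - [0,-3,2,0,0,0,0]
    - [0,-7,5,3.8,0,0,0]
    - [-1,-40,24,3.8,-0.6,86,0.6]
    - [-1,-40,24,3.8,-0.6,86,0.6]
    - [-1,-40,24,3.8,-0.6,86,0.6]
    - [-1,-40,24,3.8,-0.6,86,0.6]
    - [-1,-40,24,3.8,-0.6,86,0.6]
    - [-1,-40,24,3.8,-0.6,86,0.6]
    - [-1,-40,24,3.8,-0.6,86,0.6]
    - [-1,-40,24,3.8,-0.6,86,0.6]
    - [-1,-40,24,3.8,-0.6,86,0.6]
    - [-1,-40,24,3.8,-0.6,86,0.6]

```text
time: 5.85
position: [560.8, -247.2, 417.1]
orientation: [-0.002, 0.734, 0.678, 0.024]
wrist_force: [-0.6, -0.5, -0.8]
width: 51.1
gripper_force: 0.0
```

Call:
apply_moves:
  series:
    - [0,0,0,0,0,0,0.6]
    - [0,0,0,0,0,0,0.6]

```text
time: 6.05
position: [560.9, -245.7, 416.2]
orientation: [-0.003, 0.737, 0.675, 0.024]
wrist_force: [0.3, -0.0, 0.7]
width: 51.2
gripper_force: 0.0
```

```bash
python3 - <<'E'
from h import *
o=r.get_obs();print(o["position"],rot(o["orientation"]).as_matrix().round(3),o["joint_pos"])
im,d,P,w,e=cloud("wrist"); np.savez("w5.npz",im=im,P=P,w=w,e=e); print(e)
cv2.imwrite("pics/w5.png",im[...,::-1])
E
```

```text
[ 560.86288104 -245.65681483  416.20394637] [[ 0.087  0.996  0.031]
 [ 0.995 -0.088  0.037]
 [ 0.039  0.027 -0.999]] [-0.44118607  0.21029649  1.42670326  0.04644137  1.49264592 -0.35675792]
[ 564.33151064 -172.78182917  562.84748047]
```

View pics/w5.png

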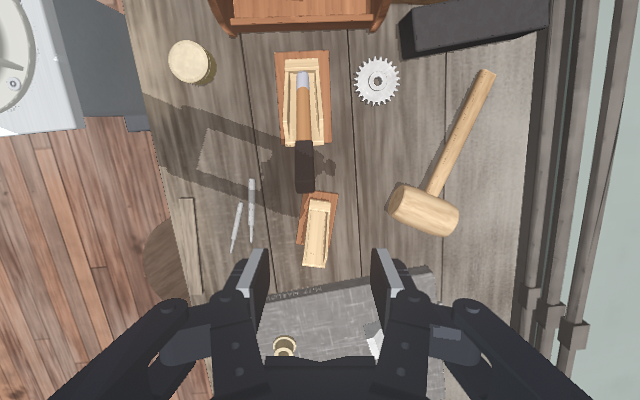

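```bash
python3 - <<'E'
from h import *
z=np.load("w5.npz"); im=z["im"];P=z["P"]
hsv=cv2.cvtColor(im,cv2.COLOR_RGB2HSV)
X=P[...,0];Y=P[...,1];Z=P[...,2]
g=np.zeros((400,640),bool); g[135:195,285:325]=1
D=P[g&(hsv[...,2]<75)&(Z>160)]
print("grip n",len(D))
for y in range(-260,-190,8):
    q=D[abs(D[:,1]-y)<4]
    if len(q)>5: print(y,len(q),"x",np.percentile(q[:,0],[3,97]).round(1),q[:,0].mean().round(1),"z",np.percentile(q[:,2],[5,50,95]).round(1))
# shaft: wood pixels orange/steel
for v in range(72,140,8):
    c=P[v,285:325]; h=hsv[v,285:325]; ok=(c[:,2]>np.nanmax(c[:,2])-60)
    print(v,[ (i+285,int(h[i,0]),int(h[i,1]),int(h[i,2]),*c[i].round(0).astype(int)) for i in range(6,30,3)])
# bin front
for v in (8,20,28,33): print(v,[P[v,u].round(0).tolist() for u in (215,235,300,365,385)])
# gear, small rest height
print(P[205:265:10,318].round(0).tolist())
E
```

```text
grip n 769
-260 6 x [546.9 557.9] 550.6 z [224.8 225.9 226.5]
-252 114 x [540.6 560.5] 550.6 z [225.8 228.6 231.6]
-244 137 x [540.8 561.3] 551.2 z [230.8 233.6 235.3]
-236 175 x [541.2 560.9] 551.1 z [221.6 227.3 232.9]
-228 166 x [541.5 561.7] 551.7 z [210.2 216.  221.8]
-220 125 x [541.8 561.5] 550.7 z [200.1 205.5 210.3]
-212 34 x [542.  562.6] 548.7 z [188.7 195.9 199.6]
-204 12 x [543.5 562.9] 551.5 z [180.9 182.4 185.7]
72 [(291, 16, 83, 165, np.int64(540), np.int64(-107), np.int64(38)), (294, 16, 85, 172, np.int64(544), np.int64(-107), np.int64(36)), (297, 17, 73, 171, np.int64(549), np.int64(-107), np.int64(35)), (300, 120, 13, 175, np.int64(554), np.int64(-109), np.int64(45)), (303, 118, 14, 214, np.int64(559), np.int64(-109), np.int64(45)), (306, 3, 17, 166, np.int64(563), np.int64(-109), np.int64(40)), (309, 17, 84, 179, np.int64(568), np.int64(-109), np.int64(36)), (312, 17, 82, 181, np.int64(573), np.int64(-110), np.int64(36))]
80 [(291, 17, 70, 237, np.int64(538), np.int64(-118), np.int64(28)), (294, 17, 70, 240, np.int64(543), np.int64(-118), np.int64(30)), (297, 123,
[... 4011 characters left out ...]
, np.int64(560), np.int64(-200), np.int64(168)), (312, 18, 73, 223, np.int64(564), np.int64(-202), np.int64(143))]
8 [[453.0, -30.0, 108.0], [462.0, -3.0, 16.0], [563.0, -11.0, 14.0], [666.0, -19.0, 12.0], [678.0, -44.0, 95.0]]
20 [[424.0, -13.0, 1.0], [465.0, -28.0, 46.0], [562.0, -37.0, 48.0], [659.0, -45.0, 47.0], [700.0, -35.0, -1.0]]
28 [[422.0, -25.0, 1.0], [460.0, -35.0, 30.0], [560.0, -40.0, 16.0], [666.0, -46.0, 5.0], [699.0, -48.0, 1.0]]
33 [[421.0, -32.0, 2.0], [457.0, -39.0, 16.0], [559.0, -44.0, 2.0], [666.0, -53.0, 3.0], [699.0, -55.0, 2.0]]
[[563.0, -329.0, 37.0], [561.0, -352.0, 26.0], [559.0, -363.0, 46.0], [558.0, -376.0, 62.0], [556.0, -387.0, 78.0], [555.0, -398.0, 93.0]]
```

Call:
apply_moves:
  series:
    - [-1,1.3,-5,-2.1,1.8,1.2,0.6]
    - [-1,1.3,-10,-2.1,1.8,1.2,0.6]
    - [-1,1.3,-15,-2.1,1.8,1.2,0.6]
    - [-1,1.3,-19,-2.1,1.8,1.2,0.6]
    - [-1,1.3,-22,-2.1,1.8,1.2,0.6]
    - [-1,1.3,-23.1,-2.1,1.8,1.2,0.6]
    - [-1,1.3,-23.1,-2.1,1.8,1.2,0.6]

```text
time: 6.8
position: [550.4, -232.1, 184.2]
orientation: [-0.002, 0.729, 0.684, -0.001]
wrist_force: [-0.4, 1.6, 0.7]
width: 50.9
gripper_force: 0.0
```

```bash
python3 - <<'E'
from h import *
o=r.get_obs();print(o["position"],rot(o["orientation"]).as_matrix().round(3).tolist())
im,d,P,w,e=cloud("wrist"); cv2.imwrite("pics/w6.png",im[...,::-1]); np.savez("w6.npz",im=im,P=P)
E
```

```text
[ 550.39474085 -232.11870409  184.15260482] [[0.063, 0.998, -0.004], [0.998, -0.063, 0.001], [0.001, -0.004, -1.0]]
```

View pics/w6.png

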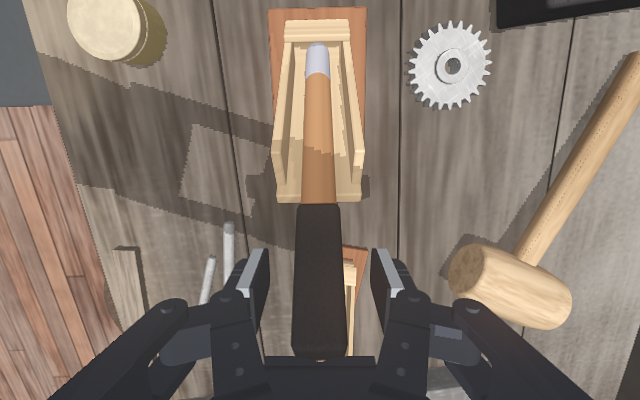

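Call:
apply_moves:
  series:
    - [0,0,0,0,0,0,0]
    - [0,0,0,0,0,0,0]
    - [0,0,0,0,0,0,0]
    - [0,0,0,0,0,0,0]
    - [0,0,0,0,0,0,0]
    - [0,0,1,0,0,0,0]
    - [0,0,3,0,0,0,0]
    - [0,0,6,0,0,0,0]
    - [0,0,9,0,0,0,0]
    - [0,0,10,0,0,0,0]
  squeeze: 110

```text
time: 7.85
position: [552.5, -233.3, 289.5]
orientation: [0.002, 0.729, 0.685, 0.001]
wrist_force: [1.3, 0.2, -1.6]
width: 20.3
gripper_force: 108.2
```

```bash
cat > stick.py <<'E'
from h import *
def stick(P,im,show=True):
    # shaft points relative to TCP; returns ridge fit
    o=r.get_obs(); T=np.array(o["position"])
    Q=P.reshape(-1,3)-T; hs=cv2.cvtColor(im,cv2.COLOR_RGB2HSV).reshape(-1,3)
    m=np.isfinite(Q[:,0])&(abs(Q[:,0])<22)&(Q[:,1]>25)&(Q[:,1]<110)
    ax=np.array([0.05,.574,-.819]); 
    g=Q[m&(np.abs((Q@np.array([0,.819,.574]))-10-19*.574)<15)]
    u=np.linalg.svd(g-g.mean(0),full_matrices=False)[2][0]; u*=-np.sign(u[2])
    t=(g-g.mean(0))@u
    print("T",T.round(1),"n",len(g),"mean",g.mean(0).round(1),"dir",u.round(3),"lean",np.degrees(np.arccos(-u[2])).round(1),"end",(T+g.mean(0)+u*np.percentile(t,99)).round(1), o["wrist_force"].round(1),o["width"])
E
python3 - <<'E'
from stick import *
im,d,P,w,e=cloud("wrist"); np.savez("w7.npz",im=im,P=P); stick(P,im)
z=np.load("w6.npz")
E
```

```text
T [ 552.5 -233.3  289.5] n 4567 mean [  4.1  56.8 -52.9] dir [ 0.033  0.554 -0.832] lean 33.7 end [ 559.6 -125.7  160.3] [ 0.4  0.6 -1.1] 20.62174925402816
```

Call:
apply_moves:
  series:
    - [0.3,3,2,0,0,0,0]
    - [0.5,6,4,0,0,0,0]
    - [1,9,5,0,0,0,0]
    - [1,10,5,0,0,0,0]
    - [1,10,5,0,0,0,0]

```text
time: 8.4
position: [560.6, -131.6, 334.3]
orientation: [-0.001, 0.728, 0.686, -0.001]
wrist_force: [0.0, -0.1, -1.9]
width: 20.3
gripper_force: 108.1
```

```bash
python3 - <<'E'
from stick import *
im,d,P,w,e=cloud("wrist"); np.savez("w8.npz",im=im,P=P); stick(P,im)
cv2.imwrite("pics/w8.png",im[...,::-1]); print(e)
for u in (200,240,320,360,400): print(u,[P[v,u].round(0).astype(int).tolist() for v in range(0,170,12) if np.isfinite(P[v,u,0])])
E
```

```text
T [ 560.4 -132.6  334. ] n 4670 mean [  3.7  56.6 -50.6] dir [ 0.026  0.554 -0.832] lean 33.7 end [566.5 -25.2 207.2] [ 0.   0.1 -1.7] 20.673885996313153
[566.60745036 -53.30823723 478.01294164]
200 [[461, 43, 150], [459, 22, 155], [458, 11, 158], [453, 2, 149], [449, -7, 141], [397, -4, 0], [395, -20, 2], [391, -36, 1], [399, -53, 30], [404, -68, 49], [401, -84, 50], [398, -100, 50], [375, -124, 0], [372, -143, 1]]
240 [[469, 79, 14], [467, 65, 14], [465, 51, 13], [464, 37, 14], [461, 22, 13], [459, 7, 14], [457, -9, 14], [463, -26, 48], [455, -40, 23], [448, -57, 2], [445, -74, 0], [443, -91, 1], [440, -109, 1], [438, -128, 1], [435, -146, 1]]
320 [[574, 72, 17], [573, 57, 19], [572, 43, 18], [571, 29, 19], [569, -11, 191], [568, -22, 209], [568, -33, 223], [567, -42, 236], [567, -50, 249], [566, -58, 259], [566, -65, 270], [565, -72, 281], [565, -78, 289], [565, -84, 298], [564, -90, 305]]
360 [[626, 68, 18], [625, 54, 19], [625, 40, 18], [625, 26, 18], [625, 12, 15], [625, -3, 14], [624, -19, 14], [620, -36, 47], [625, -51, 1], [625, -67, 1], [625, -85, 1], [624, -102, 0], [624, -120, 3], [623, -138, 3], [623, -157, 3]]
400 [[678, 65, 19], [677, 51, 21], [676, 35, 28], [675, 21, 32], [675, 6, 31], [675, -9, 35], [674, -24, 40], [672, -39, 47], [683, -54, 2], [684, -71, 2], [684, -88, 2], [681, -104, 16], [679, -121, 24], [680, -138, 24], [681, -158, 17]]
```

View pics/w8.png

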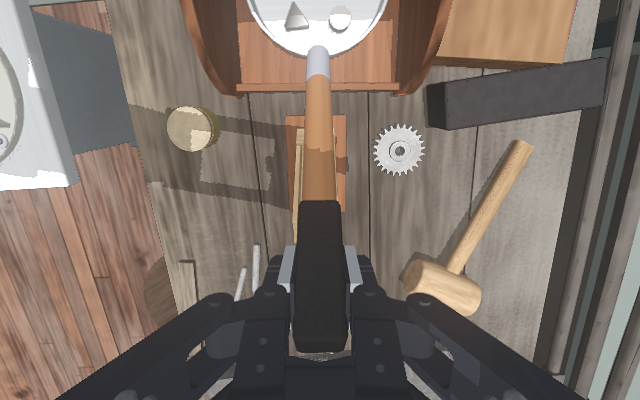

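```bash
python3 - <<'E'
from stick import *
from scipy.optimize import least_squares
im,d,P,w,e=cloud("wrist"); np.savez("w8.npz",im=im,P=P,w=w,e=e)
hs=cv2.cvtColor(im,cv2.COLOR_RGB2HSV)
W=(hs[...,1]<40)&(hs[...,2]>120); W[60:]=0; W[:,:235]=0; W[:,405:]=0
n,l,s,c=cv2.connectedComponentsWithStats(W.astype(np.uint8))
pts=[]
for v in range(0,48,2):
    us=np.where(W[v])[0]
    if len(us): pts+= [(us.min(),v),(us.max(),v)]
pts=np.array(pts)
q=w[pts[:,1],pts[:,0]]; X=e+q*((50-e[2])/q[:,2])[:,None]
f=lambda p:np.hypot(X[:,0]-p[0],X[:,1]-p[1])-p[2]
s=least_squares(f,[565,88,88],loss="soft_l1"); print("free",s.x.round(1),np.median(abs(s.fun)))
s=least_squares(lambda p:np.hypot(X[:,0]-p[0],X[:,1]-p[1])-88,[565,88],loss="soft_l1"); print("r88",s.x.round(1),np.median(abs(s.fun)),s.fun.round(1))
# front wall top edge plane z 46..48 
m=(P[...,2]>42)&(P[...,2]<50)&(P[...,0]>470)&(P[...,0]<655)&(P[...,1]<-20)&(P[...,1]>-60)
F=P[m]; print("wall",len(F),np.polyfit(F[:,0]-565,F[:,1],1),F[:,1].min(),F[:,1].max())
# floor-of-bin inner side faces at y~0: z profile along x at v=rows
for v in (60,70):
    print(v,[(u,*P[v,u].round(0)) for u in list(range(228,246,3))+list(range(390,412,3))])
E
```

```text
free [571.   89.5  89.1] 0.2323976727967505
r88 [570.9  87.8] 0.3087204828807586 [ 0.2  0.7 -0.2  0.4  0.7  0.   0.4  0.9  0.2  0.7  1.2  0.6  1.1  0.5
  0.1  0.5  0.1  0.6  0.3 -0.3  0.5 -0.1 -0.2  0.2  0.1  0.5  0.6 -0.
  0.1 -0.4 -0.2 -0.7 -0.4 -0.9 -0.5 -0.1 -0.4 -0.1 -0.3  0.   0.  -0.5
 -0.3 -0.  -0.4 -0.1 -0.2 -0. ]
wall 976 [ -0.05426238 -35.5093238 ] -45.07454064625202 -25.389697459153997
60 [(228, np.float64(458.0), np.float64(-1.0), np.float64(72.0)), (231, np.float64(459.0), np.float64(1.0), np.float64(60.0)), (234, np.float64(459.0), np.float64(2.0), np.float64(44.0)), (237, np.float64(459.0), np.float64(4.0), np.float64(30.0)), (240, np.float64(459.0), np.float64(6.0), np.float64(14.0)), (243, np.float64(463.0), np.float64(6.0), np.float64(12.0)), (390, np.float64(666.0), np.float64(-7.0), np.float64(12.0)), (393, np.float64(670.0), np.float64(-7.0), np.float64(12.0)), (396, np.float64(674.0), np.float64(-7.0), np.float64(14.0)), (399, np.float64(675.0), np.float64(-9.0), np.float64(28.0)), (402, np.float64(674.0), np.float64(-11.0), np.float64(46.0)), (405, np.float64(
[... 354 characters left out ...]
64(51.0)), (237, np.float64(459.0), np.float64(-9.0), np.float64(36.0)), (240, np.float64(457.0), np.float64(-7.0), np.float64(12.0)), (243, np.float64(461.0), np.float64(-7.0), np.float64(13.0)), (390, np.float64(666.0), np.float64(-20.0), np.float64(13.0)), (393, np.float64(670.0), np.float64(-20.0), np.float64(13.0)), (396, np.float64(674.0), np.float64(-20.0), np.float64(14.0)), (399, np.float64(674.0), np.float64(-22.0), np.float64(32.0)), (402, np.float64(674.0), np.float64(-23.0), np.float64(48.0)), (405, np.float64(673.0), np.float64(-25.0), np.float64(64.0)), (408, np.float64(673.0), np.float64(-26.0), np.float64(78.0)), (411, np.float64(674.0), np.float64(-27.0), np.float64(91.0))]
```

```bash
python3 - <<'E'
from h import *
z=np.load("w8.npz");P=z["P"]
rel=P-np.array([571,88.5,0])
bx=rel[...,0]*.054+rel[...,1]*.9985; by=-rel[...,0]*.9985+rel[...,1]*.054
m=(np.hypot(bx,by)<80)&(P[...,2]>30)&(P[...,2]<60)
n,l,s,c=cv2.connectedComponentsWithStats(m.astype(np.uint8))
for i in range(1,n):
    if s[i,4]>15: k=l==i; print(s[i],c[i].round(),"bin x",bx[k].min().round(),bx[k].max().round(),"y",by[k].min().round(),by[k].max().round(),"z",np.median(P[k][:,2]))
o=r.get_obs(); print(o["position"],o["joint_pos"])
E
```

```text
[283   1  26  28 425] [295.  17.] bin x -54.0 -25.0 y 11.0 43.0 z 42.10376567654134
[329   4  22  27 470] [340.  17.] bin x -57.0 -28.0 y -41.0 -15.0 z 42.02845701471671
[ 560.33485796 -133.17322196  333.98612192] [-2.35512531e-01  1.96351516e-01  1.61483048e+00 -7.43450309e-04
  1.33347416e+00 -1.73685729e-01]
```

Call:
apply_moves:
  series:
    - [0.1,2,-3,0,0,0,0]
    - [0.3,5.2,-7,0,0,0,0]
    - [0.3,5.2,-10,0,0,0,0]
    - [0.3,5.2,-12,0,0,0,0]
    - [0.3,5.2,-13,0,0,0,0]
    - [0.3,5.2,-14,0,0,0,0]
    - [0.3,5.2,-15,0,0,0,0]
    - [0.3,5.2,-15.5,0,0,0,0]
    - [0.3,5.2,-15.5,0,0,0,0]

```text
time: 9.4
position: [563.9, -80.9, 180.0]
orientation: [-0.001, 0.729, 0.685, -0.0]
wrist_force: [0.2, 0.4, -1.3]
width: 20.7
gripper_force: 107.8
```

```bash
python3 - <<'E'
from stick import *
im,d,P,w,e=cloud("wrist"); np.savez("w9.npz",im=im,P=P,w=w,e=e); stick(P,im)
E
```

```text
T [564.1 -80.9 180.5] n 4562 mean [  3.4  56.7 -53.1] dir [ 0.029  0.555 -0.831] lean 33.8 end [570.2  26.6  51.4] [ 0.1  0.1 -1.7] 20.550518234159327
```

Call:
apply_moves:
  series:
    - [0.8,1,0,0,0,0,0]
    - [1.7,1.5,0,0,0,0,0]
    - [2.5,2.1,0,0,0,0,0]
    - [3.2,2.9,0,0,0,0,0]
    - [3.6,3.8,0,0,0,0,0]
    - [3.8,4.7,0,0,0,0,0]
    - [3.8,5.2,0,0,0,0,0]
    - [3.7,5.7,0,0,0,0,0]
    - [3.4,6.7,0,0,0,0,0]
    - [2.8,7.5,0,0,0,0,0]
    - [2.1,8.1,0,0,0,0,0]
    - [1.2,8.6,0,0,0,0,0]

```text
time: 10.65
position: [575.2, 5.9, 180.3]
orientation: [-0.001, 0.729, 0.685, -0.0]
wrist_force: [0.0, -0.6, -2.4]
width: 20.5
gripper_force: 108.0
```

```bash
python3 - <<'E'
from stick import *
im,d,P,w,e=cloud("wrist"); np.savez("w10.npz",im=im,P=P,w=w,e=e); stick(P,im)
E
```

```text
T [573.5   6.4 180.1] n 1544 mean [  4.2  32.1 -16.2] dir [ 0.062  0.443 -0.894] lean 26.6 end [578.8  46.7 147.4] [-1.6  0.8 -2. ] 21.07511914353536
```

Call:
apply_moves:
  series:
    - [-1,0.1,0,0,0,0,0]
    - [-2,0.1,0,0,0,0,0]
    - [-2.9,-0.3,0,0,0,0,0]
    - [-3.7,-0.8,0,0,0,0,0]
    - [-4.4,-1.6,0,0,0,0,0]
    - [-4.8,-2.5,0,0,0,0,0]
    - [-5,-3.4,0,0,0,0,0]
    - [-4.9,-4.4,0,0,0,0,0]
    - [-4.6,-5.4,0,0,0,0,0]
    - [-4,-6.2,0,0,0,0,0]
    - [-3.3,-6.8,0,0,0,0,0]
    - [-2.4,-7.3,0,0,0,0,0]

```text
time: 11.9
position: [552.2, -68.5, 180.0]
orientation: [-0.001, 0.729, 0.685, -0.001]
wrist_force: [0.1, 0.5, -1.5]
width: 20.7
gripper_force: 107.9
```

```bash
python3 - <<'E'
from stick import *
im,d,P,w,e=cloud("wrist"); np.savez("w11.npz",im=im,P=P,w=w,e=e); stick(P,im)
o=r.get_obs(); T=o["position"]
print((P[40:120:10,:][:,300:340:8]-T)[...,:].round(0)[:, 2].tolist())
rel=P-np.array([571,88.5,0])
bx=rel[...,0]*.054+rel[...,1]*.9985; by=-rel[...,0]*.9985+rel[...,1]*.054
m=(np.hypot(bx,by)<80)&(P[...,2]>32)&(P[...,2]<60)
n,l,s,c=cv2.connectedComponentsWithStats(m.astype(np.uint8))
for i in range(1,n):
    if s[i,4]>15: k=l==i; print(s[i],"bin x",bx[k].min().round(),bx[k].max().round(),"y",by[k].min().round(),by[k].max().round(),"z",np.median(P[k][:,2]))
E
```

```text
T [553.8 -69.1 180.1] n 4701 mean [  1.7  57.7 -53.6] dir [ 0.008  0.55  -0.835] lean 33.4 end [556.2  42.3  45. ] [ 1.5 -0.8 -2. ] 20.677457869083817
[[4.0, 130.0, -161.0], [4.0, 119.0, -139.0], [3.0, 110.0, -126.0], [3.0, 101.0, -115.0], [2.0, 93.0, -102.0], [2.0, 86.0, -92.0], [2.0, 79.0, -82.0], [1.0, 73.0, -73.0]]
[231   0  38  22 650] bin x -15.0 -2.0 y 51.0 80.0 z 41.9282797554184
[389   0  33  13 328] bin x -11.0 -1.0 y -72.0 -49.0 z 41.70651072379869
[ 384   21   35   39 1022] bin x -46.0 -18.0 y -73.0 -46.0 z 42.092159152363394
[306  45  44  56 890] bin x -79.0 -34.0 y -17.0 20.0 z 42.54387322806414
[269  51  36  40 778] bin x -71.0 -40.0 y 22.0 52.0 z 42.05658409157249
```

Call:
apply_moves:
  series:
    - [1,-0.1,0,0,0,0,0]
    - [2,-0.1,0,0,0,0,0]
    - [2.9,0.3,0,0,0,0,0]
    - [3.7,0.8,0,0,0,0,0]
    - [4.4,1.6,0,0,0,0,0]
    - [4.8,2.5,0,0,0,0,0]
    - [5,3.4,0,0,0,0,0]
    - [4.9,4.4,0,0,0,0,0]
    - [4.6,5.4,0,0,0,0,0]
    - [4,6.2,0,0,0,0,0]
    - [3.3,6.8,0,0,0,0,0]
    - [2.4,7.3,0,0,0,0,0]

```text
time: 13.15
position: [575.1, 5.9, 180.3]
orientation: [-0.0, 0.729, 0.685, -0.0]
wrist_force: [-0.5, -0.7, -1.1]
width: 20.3
gripper_force: 109.1
```

Call:
apply_moves:
  series:
    - [-1,0.1,0,0,0,0,0]
    - [-2,0.1,0,0,0,0,0]
    - [-2.9,-0.3,0,0,0,0,0]
    - [-3.7,-0.8,0,0,0,0,0]
    - [-4.4,-1.6,0,0,0,0,0]
    - [-4.8,-2.5,0,0,0,0,0]
    - [-5,-3.4,0,0,0,0,0]
    - [-4.9,-4.4,0,0,0,0,0]
    - [-4.6,-5.4,0,0,0,0,0]
    - [-4,-6.2,0,0,0,0,0]
    - [-3.3,-6.8,0,0,0,0,0]
    - [-2.4,-7.3,0,0,0,0,0]

```text
time: 14.35
position: [553.2, -67.7, 180.5]
orientation: [-0.001, 0.729, 0.685, 0.0]
wrist_force: [2.1, 4.2, 1.2]
width: 20.6
gripper_force: 109.3
```

```bash
cat > pieces.py <<'E'
from stick import *
def pieces(P,w,e,im):
    rel=P-np.array([571,88.5,0])
    bx=rel[...,0]*.054+rel[...,1]*.9985; by=-rel[...,0]*.9985+rel[...,1]*.054
    # top faces: near z=41
    m=((np.hypot(bx,by)<84)&(P[...,2]>37)&(P[...,2]<46)).astype(np.uint8)
    m=cv2.morphologyEx(m,cv2.MORPH_OPEN,np.ones((3,3),np.uint8))
    n,l,s,c=cv2.connectedComponentsWithStats(m)
    for i in range(1,n):
        if s[i,4]>100:
            k=l==i; q=np.stack([bx[k],by[k]],1).astype(np.float32)
            (cc,rr)=cv2.minEnclosingCircle(q); A=cv2.contourArea(cv2.convexHull(q)); 
            print(s[i].tolist(),"bin",np.round(cc,0),"R",round(rr,1),"fill",round(A/(np.pi*rr*rr),2),"tri" if A/(np.pi*rr*rr)<.75 else "round")
E
python3 - <<'E'
from pieces import *
im,d,P,w,e=cloud("wrist"); np.savez("w12.npz",im=im,P=P,w=w,e=e); stick(P,im); pieces(P,w,e,im)
E
```

```text
T [555.  -68.3 180.7] n 4822 mean [  2.2  57.4 -48.7] dir [ 0.028  0.572 -0.82 ] lean 34.9 end [559.7  40.6  58.1] [3.7 1.7 2.1] 20.94607407134344
[227, 0, 38, 23, 674] bin [-11.  67.] R 15.4 fill 0.47 tri
[389, 0, 32, 13, 309] bin [ -1. -61.] R 12.2 fill 0.34 tri
[383, 23, 33, 37, 962] bin [-32. -59.] R 14.1 fill 0.92 round
[308, 39, 19, 11, 110] bin [-35.   9.] R 7.7 fill 0.5 tri
[298, 68, 8, 32, 191] bin [-65.  23.] R 12.7 fill 0.23 tri
[338, 68, 37, 36, 771] bin [-63. -23.] R 17.7 fill 0.53 tri
```

```bash
python3 - <<'E'
from h import *
for n,T in (("w9",[564.1,-80.9,180.5]),("w11",[553.8,-69.1,180.1]),("w12",[555,-68.3,180.7])):
    z=np.load(n+".npz");P=z["P"]-np.array(T); hs=cv2.cvtColor(z["im"],cv2.COLOR_RGB2HSV)
    for v in (50,70,100,140,180):
        c=[u for u in range(285,350) if np.isfinite(P[v,u,0]) and P[v,u,2]>np.nanmax(P[v,285:350,2])-14]
        u=int(np.mean(c)); print(n,v,c[0],c[-1],P[v,u].round(0),hs[v,u])
ims=[np.load(n+".npz")["im"][0:260,200:460] for n in("w9","w11","w12")]
cv2.imwrite("pics/cmp.png",np.hstack(ims)[...,::-1])
E
```

```text
w9 50 285 349 [   5.  119. -140.] [120  11 211]
w9 70 307 329 [   6.  101. -114.] [123  11 215]
w9 100 306 331 [  5.  79. -81.] [ 13  92 202]
w9 140 304 333 [  3.  55. -48.] [ 13 110 197]
w9 180 302 335 [  2.  37. -22.] [ 13 122 159]
w11 50 308 327 [   4.  119. -140.] [120  12 199]
w11 70 307 328 [   3.  101. -114.] [123  11 213]
w11 100 305 330 [  2.  79. -82.] [ 13  93 202]
w11 140 304 333 [  2.  56. -48.] [ 13 108 198]
w11 180 302 335 [  1.  37. -21.] [ 13 123 158]
w12 50 308 329 [   5.  118. -128.] [120  11 216]
w12 70 307 330 [   4.  101. -106.] [ 13  90 203]
w12 100 305 331 [  3.  79. -76.] [ 13  93 203]
w12 140 304 333 [  2.  56. -45.] [ 13 109 199]
w12 180 302 335 [  1.  37. -21.] [ 13 122 159]
```

View pics/cmp.png

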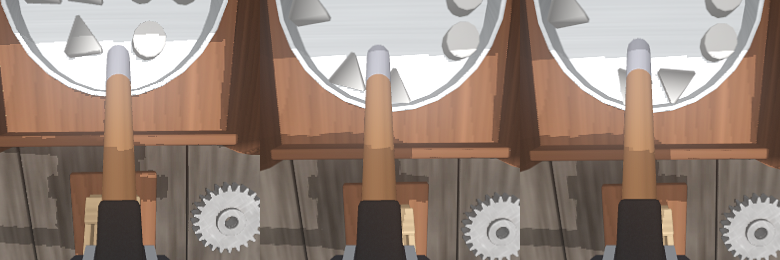

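Call:
apply_moves:
  series:
    - [0,0.6,0,-1,0,0,0]
    - [1,0.5,0,-2.3,0,0,0]
    - [2,0.5,0,-2.3,0,0,0]
    - [2.9,0.8,0,-2.3,0,0,0]
    - [3.7,1.3,0,-2.3,0,0,0]
    - [4.4,2.1,0,-2.3,0,0,0]
    - [4.8,3,0,-2.3,0,0,0]
    - [5,3.9,0,-2.3,0,0,0]
    - [4.9,4.8,0,-2.3,0,0,0]
    - [4.6,5.7,0,-2.3,0,0,0]
    - [4,6.5,0,-2.3,0,0,0]
    - [3.3,7,0,-2.3,0,0,0]

```text
time: 15.6
position: [584.7, 3.4, 180.4]
orientation: [0.014, 0.729, 0.685, -0.014]
wrist_force: [2.4, -1.0, 3.6]
width: 20.7
gripper_force: 109.8
```

Call:
apply_moves:
  series:
    - [-0.9,0.4,0,0,0,0,0]
    - [-1.9,0.5,0,0,0,0,0]
    - [-2.9,0.5,0,0,0,0,0]
    - [-3.8,0.3,0,0,0,0,0]
    - [-4.6,-0.2,0,0,0,0,0]
    - [-5.3,-1,0,0,0,0,0]
    - [-5.7,-1.9,0,0,0,0,0]
    - [-5.9,-2.8,0,0,0,0,0]
    - [-5.8,-3.7,0,0,0,0,0]
    - [-5.5,-4.6,0,0,0,0,0]
    - [-4.9,-5.4,0,0,0,0,0]
    - [-4.2,-6,0,0,0,0,0]

```text
time: 16.8
position: [543.3, -58.6, 180.1]
orientation: [0.014, 0.729, 0.685, -0.014]
wrist_force: [-1.0, 0.8, 2.3]
width: 20.5
gripper_force: 109.4
```

```bash
cat > tip.py <<'E'
from pieces import *
def go(name):
    im,d,P,w,e=cloud("wrist"); np.savez(name+".npz",im=im,P=P,w=w,e=e)
    o=r.get_obs(); T=o["position"]; Rm=rot(o["orientation"]).as_matrix()
    print(T.round(1),o["wrist_force"].round(1),np.degrees(rot(o["orientation"]).as_rotvec()).round(1))
    Q=(P-T)
    for v in (50,70,100):
        z=Q[v,285:350,2]; c=[u for u in range(285,350) if Q[v,u,2]>np.nanmax(z)-14]; print(v,Q[v,int(np.mean(c))].round(0))
    pieces(P,w,e,im)
E
python3 -c "
from tip import *
go('w13')"
```

```text
[544.8 -59.2 180.4] [-0.1 -1.5  3.7] [129.9 122.1  -2.5]
50 [   5.  113. -136.]
70 [   4.   96. -111.]
100 [  3.  76. -80.]
[238, 10, 39, 15, 439] bin [-12.  67.] R 15.4 fill 0.29 tri
[378, 13, 62, 69, 1862] bin [-33. -54.] R 29.4 fill 0.53 tri
[307, 45, 22, 11, 117] bin [-38.  19.] R 8.8 fill 0.46 tri
[331, 75, 19, 31, 350] bin [-67.   1.] R 13.8 fill 0.39 tri
```

Call:
apply_moves:
  series:
    - [0.9,-0.4,0.3,0,0,0,0]
    - [1.9,-0.5,0.3,0,0,0,0]
    - [2.5,-0.5,0.3,0,0,0,0]
    - [2.5,-0.5,0.3,0,0,0,0]
    - [2.5,-0.5,2,0,0,0,0]
    - [2.5,-0.5,5,0,0,0,0]
    - [2.5,-1,9,0,0,0,0]
    - [2.5,-2,13,0,0,0,0]
    - [2.5,-5,16,0,0,0,0]
    - [2.5,-6,17,0,0,0,0]
    - [2.5,-6,17,0,0,0,0]

```text
time: 17.95
position: [568.4, -118.8, 351.4]
orientation: [0.015, 0.729, 0.684, -0.014]
wrist_force: [-0.4, -0.3, -2.5]
width: 20.7
gripper_force: 109.2
```

```bash
cat > look.py <<'E'
from tip import *
def look(name):
    im,d,P,w,e=cloud("wrist"); np.savez(name+".npz",im=im,P=P,w=w,e=e)
    rel=P-np.array([571,88.5,0])
    bx=rel[...,0]*.054+rel[...,1]*.9985; by=-rel[...,0]*.9985+rel[...,1]*.054
    m=((np.hypot(bx,by)<82)&(P[...,2]>38)&(P[...,2]<46)).astype(np.uint8)
    m=cv2.morphologyEx(m,cv2.MORPH_OPEN,np.ones((3,3),np.uint8))
    # rectified map 1mm
    g=np.full((170,170),'.')
    k=(np.hypot(bx,by)<84)&np.isfinite(P[...,0])
    for z,x,y in zip(P[...,2][k],bx[k],by[k]):
        if z<60: g[int(84-x)][int(84-y)]='#' if z>37 else ('-' if z<30 else '+')
        else: g[int(84-x)][int(84-y)]='s'
    print(e.round(0),r.get_obs()["position"].round(0))
    for i in range(0,170,5): print(''.join(g[i,::3])+f" x={84-i}")
E
python3 -c "
from look import *
look('w14')"
```

```text
[574. -35. 492.] [ 568. -118.  350.]
......................................................... x=84
......................................................... x=79
......................................................... x=74
......................................................... x=69
......................................................... x=64
......................................................... x=59
......................................................... x=54
......................................................... x=49
......................................................... x=44
......................................................... x=39
......................................................... x=34
......................................................... x=29
......................................................... x=24
......................................................... x=19
......................................................... x=14
......................................................... x=9
........................................................
[... 391 characters left out ...]
-.--..-.-.---.-..-...-...-.---.---.---...#..+#.##.-... x=-31
...+--..--..----.--..---..-.--..-...-.---...##..--.---... x=-36
....--.----.--..---.----.---.----..-...-..##.#........... x=-41
.....+..-.--.-.---..---.----.---....-...#.##.##...-...... x=-46
......-...-.-.--------..---..---.#..-.-#..#.#.....-...... x=-51
.............--.-.---..----.-..#.##.-.----..-.###........ x=-56
.........--.....--.-...---....##.##.-.-----.---#......... x=-61
.................---..----.#.##.....-..----.............. x=-66
.................-.-.--.-............-.---............... x=-71
.....................----................................ x=-76
......................#.................................. x=-81
```

Call:
apply_moves:
  series:
    - [-2,-2,0,8,0,0,0]
    - [-4,-4,-1,16,0,0,0]
    - [-7,-6,-2,24,0,0,0]
    - [-9,-8,-4,32,0,0,0]
    - [-9,-8,-5,36,0,0,0]
    - [-9,-8,-5,36,0,0,0]
    - [-9,-8,-5,36,0,0,0]

```text
time: 18.7
position: [477.9, -196.9, 299.0]
orientation: [-0.213, 0.698, 0.655, 0.197]
wrist_force: [-0.5, 0.4, -1.0]
width: 20.7
gripper_force: 109.2
```

```bash
cat > look.py <<'E'
from tip import *
def look(name):
    im,d,P,w,e=cloud("wrist"); np.savez(name+".npz",im=im,P=P,w=w,e=e)
    rel=P-np.array([571,88.5,0])
    bx=rel[...,0]*.054+rel[...,1]*.9985; by=-rel[...,0]*.9985+rel[...,1]*.054
    k=(np.hypot(bx,by)<84)&np.isfinite(P[...,0])&(P[...,2]<60)
    g=np.full((170,170),np.nan)
    for z,x,y in zip(P[...,2][k],bx[k],by[k]): g[int(84-x),int(84-y)]=z
    # dilate to fill holes
    h=np.zeros((34,57),dtype='<U1')
    for i in range(34):
        for j in range(57):
            q=g[i*5:i*5+5,j*3:j*3+3]; q=q[np.isfinite(q)]
            h[i,j]='.' if len(q)==0 else ('#' if np.median(q)>37 else ('-' if np.median(q)<26 else '+'))
    print(e.round(0),r.get_obs()["position"].round(0),int(k.sum()))
    for i in range(34): print(''.join(h[i])+f" {82-i*5}")
E
python3 -c "
from look import *
look('w15')"
```

```text
[ 484. -211.  463.] [ 478. -197.  300.] 6285
...................---------------..+.................... 82
...................---------------....................... 77
...................--------------.........--............. 72
...............###.-------------.######...----........... 67
........--...#####.-------------#########-------......... 62
......----.########.------------#########--------........ 57
......--.##########-------------#########----------...... 52
.....-...#++#######---------------####++-----------+..... 47
...........++++-+##+---------------------------------.... 42
......#...#..----------------------------------------.... 37
.....#######.-----------------------------------......#.. 32
.....########----------------------------------.......+.. 27
.....########----------------------------------.#.#...#+. 22
.....########---------------------------------#######..#. 17
.....######+--------------------------------+#########.+. 12
.....###+++----------------------------------#########--. 7
.....####..----------------------------------+########... 2
.....#####----------
[... 331 characters left out ...]
.##########-.. -28
.....------------------------------------..######+++-+... -33
.......----------------------------.----.######..++--.... -38
........------------------------.....--+########......... -43
..........--------------------....#..--#########......... -48
.............----------------..#####.------######........ -53
................------------.#######.--------++#......... -58
...................--------#########..-.................. -63
..........................++########..................... -68
...........................+++######..................... -73
...............................#####..................... -78
...........................#............................. -83
```

```bash
python3 - <<'E'
from h import *
z=np.load("w15.npz");im=z["im"];P=z["P"];w=z["w"];e=z["e"]
# upsample image rectified to plane z=41, and z map
c=np.array([571,88.5])
rel=P-np.array([571,88.5,0]); bx=rel[...,0]*.054+rel[...,1]*.9985; by=-rel[...,0]*.9985+rel[...,1]*.054
m=((np.hypot(bx,by)<83)&(P[...,2]>38)&(P[...,2]<45)).astype(np.uint8)
vv,uu=np.where(m); print(uu.min(),uu.max(),vv.min(),vv.max())
gray=cv2.cvtColor(im,cv2.COLOR_RGB2GRAY)
ed=cv2.morphologyEx(gray,cv2.MORPH_GRADIENT,np.ones((2,2),np.uint8))
m2=m*(ed<14).astype(np.uint8)
n,l,s,_=cv2.connectedComponentsWithStats(m2,connectivity=4)
for i in range(1,n):
    if s[i,4]<60: continue
    k=cv2.dilate((l==i).astype(np.uint8),np.ones((2,2),np.uint8))>0
    ww=w[k]; X=e+ww*((41-e[2])/ww[:,2])[:,None]
    d=X[:,:2]-c; q=np.stack([d[:,0]*.054+d[:,1]*.9985,-d[:,0]*.9985+d[:,1]*.054],1).astype(np.float32)
    h=cv2.convexHull(q); A=cv2.contourArea(h); (cc,rr)=cv2.minEnclosingCircle(q); tA,_=cv2.minEnclosingTriangle(h)
    ap=cv2.approxPolyDP(h,4,True)[:,0]
    print(s[i].tolist(),"c",q.mean(0).round(),"A",round(A),"R",round(rr,1),"fillC",round(A/np.pi/rr**2,2),"fillT",round(A/tA,2),len(ap),"g",gray[k].mean().round())
sub=gray[vv.min()-2:vv.max()+3:3,uu.min()-4:uu.max()+5:2]
E
```

```text
331 427 50 131
[339, 52, 18, 17, 171] c [49. 39.] A 640 R 18.7 fillC 0.58 fillT 0.89 4 g 162.0
[381, 52, 16, 11, 135] c [ 55. -26.] A 460 R 13.6 fillC 0.79 fillT 0.63 4 g 202.0
[332, 69, 14, 14, 147] c [21. 56.] A 486 R 13.9 fillC 0.8 fillT 0.68 4 g 201.0
[408, 75, 16, 14, 167] c [  7. -65.] A 524 R 14.3 fillC 0.82 fillT 0.65 5 g 202.0
[333, 83, 9, 14, 69] c [-7. 61.] A 237 R 14.0 fillC 0.39 fillT 0.94 3 g 178.0
[412, 92, 15, 13, 162] c [-23. -67.] A 471 R 13.6 fillC 0.81 fillT 0.62 6 g 202.0
[399, 102, 17, 15, 129] c [-45. -49.] A 467 R 15.5 fillC 0.62 fillT 0.79 4 g 176.0
[374, 116, 19, 14, 128] c [-66. -13.] A 421 R 16.3 fillC 0.51 fillT 0.91 3 g 186.0
```

Call:
apply_moves:
  series:
    - [2,-1,0,-8,0,0,0]
    - [4,-2,0,-16,0,0,0]
    - [6,-3,0,-24,0,0,0]
    - [7.3,-3.5,-1,-32,0,0,0]
    - [7.3,-3.5,-1,-33.7,0,0,0]
    - [7.3,-3.5,-1,-33.7,0,0,0]
    - [7.3,-3.5,-1,-33.7,0,0,0]

```text
time: 19.45
position: [550.7, -231.7, 290.9]
orientation: [-0.001, 0.728, 0.685, 0.0]
wrist_force: [-0.3, 0.3, -2.0]
width: 21.0
gripper_force: 109.3
```

```bash
cat > cmp.py <<'E'
from h import *
def prof(P,T):
    Q=P-T; out=[]
    for v in (50,60,70,100,140,180):
        z=Q[v,285:350,2]; c=[u for u in range(285,350) if Q[v,u,2]>np.nanmax(z)-10]; out.append(Q[v,int(np.mean(c))])
    return np.array(out).round(1)
E
python3 - <<'E'
from cmp import *
im,d,P,w,e=cloud("wrist"); o=r.get_obs(); np.savez("w16.npz",im=im,P=P,w=w,e=e)
print(o["position"],rot(o["orientation"]).as_matrix().round(3).tolist())
print(prof(P,o["position"]).tolist()); 
a=np.load("w7.npz"); print(prof(a["P"],np.array([552.5,-233.3,289.5])).tolist())
for im_ in(im,a["im"]):
    hs=cv2.cvtColor(im_,cv2.COLOR_RGB2HSV); m=((hs[...,2]<60)); m[:150]=0;m[300:]=0
    # steel start & wood/steel boundary in column 318
    col=[(v,*hs[v,318]) for v in range(30,110,6)]; print([(int(a),int(b),int(c)) for a,b,c,_ in col])
E
```

```text
[ 550.61807245 -232.42984402  290.74602441] [[0.062, 0.998, -0.001], [0.998, -0.062, 0.002], [0.002, -0.001, -1.0]]
[[7.1, 118.4, -131.5], [6.6, 109.4, -118.4], [6.1, 101.3, -108.0], [4.9, 79.5, -77.4], [3.7, 56.4, -45.8], [3.2, 37.9, -20.1]]
[[7.9, 118.1, -139.0], [7.3, 108.9, -125.3], [6.0, 100.5, -113.3], [4.6, 78.5, -81.7], [3.8, 55.2, -47.5], [2.7, 37.1, -20.1]]
[(30, 14, 41), (36, 12, 114), (42, 117, 12), (48, 120, 10), (54, 117, 11), (60, 123, 10), (66, 123, 10), (72, 14, 114), (78, 14, 110), (84, 14, 109), (90, 14, 110), (96, 14, 110), (102, 14, 110), (108, 14, 110)]
[(30, 11, 104), (36, 12, 115), (42, 18, 66), (48, 120, 11), (54, 123, 11), (60, 123, 11), (66, 123, 11), (72, 118, 13), (78, 15, 111), (84, 15, 111), (90, 15, 111), (96, 14, 108), (102, 14, 109), (108, 14, 109)]
```

Call:
apply_moves:
  series:
    - [0,0.2,-2,-1.6,0,0,0]
    - [0,0.2,-4.5,-1.6,0,0,0]
    - [0,0.2,-7,-1.6,0,0,0]
    - [0,0.2,-9,-1.6,0,0,0]
    - [0,0.1,-10,-1.6,0,0,0]
    - [0,0.1,-10.4,-1.6,0,0,0]
    - [0,0.1,-10.4,-1.6,0,0,0]

```text
time: 20.2
position: [552.9, -238.2, 190.9]
orientation: [0.015, 0.73, 0.684, -0.01]
wrist_force: [0.6, -4.8, -3.9]
width: 20.5
gripper_force: 109.2
```

```bash
python3 - <<'E'
from cmp import *
im,d,P,w,e=cloud("wrist"); o=r.get_obs(); np.savez("w17.npz",im=im,P=P,w=w,e=e)
print(o["position"],o["wrist_force"].round(1)); 
b=np.load("w6.npz")["P"]
for v in (60,70,85,100,120,140,160):
    for Q in (P,b):
        z=Q[v,290:345,2]; c=[u for u in range(290,345) if Q[v,u,2]>np.nanmax(z)-8]; print(v,c[0],c[-1],Q[v,int(np.mean(c))].round(1),end=" | ")
    print()
E
```

```text
[ 551.86563256 -236.30625932  188.90501097] [ 0.5 -7.1 -5. ]
60 313 344 [ 565.4 -136.2   91.1] | 60 290 344 [ 556.1 -123.5   64.9] | 
70 314 344 [ 568.6 -143.1   92.8] | 70 290 344 [ 555.6 -131.8   77.2] | 
85 313 344 [ 563.9 -153.1  111.6] | 85 306 327 [ 554.4 -143.1   93.6] | 
100 311 344 [ 560.5 -162.1  124.1] | 100 306 327 [ 553.9 -153.3  107.3] | 
120 305 344 [ 557.8 -172.9  140. ] | 120 305 330 [ 554.  -165.5  125.4] | 
140 305 333 [ 557.7 -183.1  151.5] | 140 305 329 [ 553.4 -176.4  139. ] | 
160 304 334 [ 557.  -192.2  163.4] | 160 303 332 [ 552.9 -185.9  153.5] |
```

Call:
apply_moves:
  series:
    - [0,0,1.5,0,0,0,0]
    - [0,0,4,0,0,0,0]
    - [0,0,7,0,0,0,0]
    - [0,0,10,0,0,0,0]
    - [0,0,10.4,0,0,0,0]
    - [0,0,10.4,0,0,0,0]

```text
time: 20.85
position: [551.1, -232.2, 291.3]
orientation: [0.01, 0.729, 0.684, -0.009]
wrist_force: [0.3, -0.6, -2.7]
width: 20.6
gripper_force: 110.2
```

```bash
python3 - <<'E'
from cmp import *
im,d,P,w,e=cloud("wrist"); o=r.get_obs(); np.savez("w18.npz",im=im,P=P,w=w,e=e)
print(o["position"],o["wrist_force"].round(1),rot(o["orientation"]).as_matrix().round(3).tolist())
print(prof(P,o["position"]).tolist())
# rest geometry in original view w6: channel side walls / kerb; and now
for n in ("w6","w17","w18"):
    Q=np.load(n+".npz")["P"]; h=cv2.cvtColor(np.load(n+".npz")["im"],cv2.COLOR_RGB2HSV)
    for v in (25,50,80,120,160):
        print(n,v,[tuple(Q[v,u].round(0).astype(int)) for u in range(270,372,8) if np.isfinite(Q[v,u,0])])
E
```

```text
[ 550.45516651 -231.84935905  289.90473086] [-0.1  0.3 -1.7] [[0.063, 0.998, -0.002], [0.998, -0.063, -0.027], [-0.027, 0.0, -1.0]]
[[9.6, 112.3, -124.9], [9.0, 104.0, -113.3], [7.7, 96.4, -102.8], [7.1, 76.1, -74.5], [nan, nan, nan], [3.8, 36.5, -18.8]]
w6 25 [(np.int64(515), np.int64(-85), np.int64(13)), (np.int64(522), np.int64(-86), np.int64(13)), (np.int64(533), np.int64(-94), np.int64(50)), (np.int64(539), np.int64(-94), np.int64(49)), (np.int64(546), np.int64(-95), np.int64(49)), (np.int64(552), np.int64(-95), np.int64(50)), (np.int64(558), np.int64(-96), np.int64(51)), (np.int64(565), np.int64(-96), np.int64(50)), (np.int64(571), np.int64(-97), np.int64(52)), (np.int64(578), np.int64(-97), np.int64(50)), (np.int64(588), np.int64(-90), np.int64(13)), (np.int64(595), np.int64(-90), np.int64(13)), (np.int64(602), np.int64(-91), np.int64(13))]
w6 50 [(np.int64(513), np.int64(-106), np.int64(13)), (np.int64(520), np.int64(-106), np.int64(13)), (np.int64(533), np.int64(-115), np.int64(70)), (np.int64(537), np.int64(-110), np.int64(33)), (np.int64(543), np.int64(-111), np.int64(33))
[... 7746 characters left out ...]
8), np.int64(-190), np.int64(1)), (np.int64(619), np.int64(-191), np.int64(1))]
w18 160 [(np.int64(482), np.int64(-238), np.int64(0)), (np.int64(494), np.int64(-238), np.int64(0)), (np.int64(505), np.int64(-239), np.int64(2)), (np.int64(530), np.int64(-209), np.int64(147)), (np.int64(538), np.int64(-210), np.int64(148)), (np.int64(550), np.int64(-187), np.int64(257)), (np.int64(554), np.int64(-187), np.int64(259)), (np.int64(559), np.int64(-187), np.int64(258)), (np.int64(564), np.int64(-189), np.int64(252)), (np.int64(575), np.int64(-212), np.int64(148)), (np.int64(595), np.int64(-245), np.int64(1)), (np.int64(607), np.int64(-245), np.int64(1)), (np.int64(618), np.int64(-246), np.int64(0))]
```

Call:
apply_moves:
  series:
    - [-0.1,-1.6,0,-1.2,0,0,0]
    - [-0.2,-3.3,-2,-1.2,0,0,0]
    - [-0.2,-3.3,-4.5,-1.2,0,0,0]
    - [-0.2,-3.3,-5.3,-1.2,0,0,0]
    - [-0.2,-2.6,-6.4,-1.2,0,0,0]
    - [-0.1,-1.9,-7.4,-1.2,0,0,0]
    - [-0.1,-1.2,-8.4,-1.2,0,0,0]
    - [0,-0.6,-9.3,-1.2,0,0,0]
    - [0,-0.1,-10,-1.2,0,0,0]
    - [0,-0.1,-10,-1.2,0,0,0]

```text
time: 21.9
position: [550.6, -231.5, 189.2]
orientation: [0.017, 0.728, 0.685, -0.017]
wrist_force: [1.3, 3.4, -1.5]
width: 20.7
gripper_force: 110.0
```

```bash
python3 - <<'E'
from cmp import *
im,d,P,w,e=cloud("wrist"); o=r.get_obs(); np.savez("w19.npz",im=im,P=P,w=w,e=e)
print(o["position"],o["wrist_force"].round(1))
b=np.load("w6.npz")["P"]
def ridge(Q):
    q=Q[40:200,290:345].reshape(-1,3); q=q[np.isfinite(q[:,0])]
    return [ (y,*np.median(s[s[:,2]>np.max(s[:,2])-4],0).round(1)[[0,2]]) for y in (-125,-140,-155,-170,-185) for s in [q[(abs(q[:,1]-y)<1.5)&(abs(q[:,0]-555)<13)]] if len(s)]
print(ridge(P)); print(ridge(b))
E
```

```text
[ 550.66761957 -231.9239743   189.6914062 ] [-1.   2.8 -0.8]
[(-125, np.float64(557.8), np.float64(68.0)), (-140, np.float64(557.7), np.float64(89.1)), (-155, np.float64(556.4), np.float64(110.5)), (-170, np.float64(555.1), np.float64(132.9)), (-185, np.float64(554.2), np.float64(155.3))]
[(-125, np.float64(555.6), np.float64(67.6)), (-140, np.float64(554.9), np.float64(88.3)), (-155, np.float64(553.9), np.float64(109.9)), (-170, np.float64(553.1), np.float64(131.6)), (-185, np.float64(553.0), np.float64(152.2))]
```

Call:
apply_moves:
  series:
    - [0,0.2,-0.3,0,0,0,0]
    - [0,0.3,-0.4,0,0,0,0]
    - [0,0.3,-0.4,0,0,0,0.2]
    - [0,0.3,-0.4,0,0,0,0.4]
    - [0,0.3,-0.4,0,0,0,0.6]
    - [0,0.3,-0.4,0,0,0,0.6]
    - [0,0.3,-0.4,0,0,0,0.6]
    - [0,0.3,-0.4,0,0,0,0.6]
    - [0,0.3,2,0,0,0,0.6]
    - [0,0.3,6,0,0,0,0.6]
  squeeze: 40

```text
time: 22.95
position: [549.3, -229.1, 248.3]
orientation: [0.015, 0.728, 0.685, -0.018]
wrist_force: [0.8, -0.1, 0.6]
width: 51.4
gripper_force: 0.0
```

```bash
python3 - <<'E'
from cmp import *
im,d,P,w,e=cloud("wrist"); o=r.get_obs(); np.savez("w20.npz",im=im,P=P,w=w,e=e)
print(o["position"],o["wrist_force"].round(1),o["width"])
b=np.load("w6.npz")["P"]
def ridge(Q):
    q=Q[20:230,280:350].reshape(-1,3); q=q[np.isfinite(q[:,0])]
    return [ (y,*np.median(s[s[:,2]>np.max(s[:,2])-4],0).round(1)[[0,2]]) for y in (-115,-120,-125,-140,-155,-170,-185,-200) for s in [q[(abs(q[:,1]-y)<1.5)&(abs(q[:,0]-555)<13)]] if len(s)]
print(ridge(P)); print(ridge(b))
for n in("w6","w20"):
    z=np.load(n+".npz"); hs=cv2.cvtColor(z["im"],cv2.COLOR_RGB2HSV); Q=z["P"]
    k=(hs[...,1]<30)&(hs[...,2]>120)&(abs(Q[...,0]-557)<12)&(Q[...,1]<-100)&(Q[...,1]>-160)&(Q[...,2]>38)
    print(n,k.sum(),np.percentile(Q[k],[2,98],axis=0).round(1).tolist())
    k=(hs[...,2]<75)&(abs(Q[...,0]-553)<16)&(Q[...,2]>160); print("grip",np.percentile(Q[k],[2,50,98],axis=0).round(1).tolist())
E
```

```text
[ 553.03039161 -230.55865521  257.08990697] [ 2.9 -0.7  6.3] 51.036944240807316
[(-115, np.float64(559.3), np.float64(53.0)), (-120, np.float64(559.1), np.float64(60.0)), (-125, np.float64(559.6), np.float64(67.7)), (-140, np.float64(557.2), np.float64(88.8)), (-155, np.float64(557.5), np.float64(110.0)), (-170, np.float64(555.7), np.float64(130.7)), (-185, np.float64(554.7), np.float64(152.4)), (-200, np.float64(553.8), np.float64(174.6))]
[(-115, np.float64(555.7), np.float64(53.3)), (-120, np.float64(555.5), np.float64(60.5)), (-125, np.float64(555.6), np.float64(67.6)), (-140, np.float64(554.9), np.float64(88.3)), (-155, np.float64(553.9), np.float64(109.9)), (-170, np.float64(553.1), np.float64(131.6)), (-185, np.float64(553.0), np.float64(152.2)), (-200, np.float64(552.2), np.float64(174.2))]
w6 685 [[547.0, -134.9, 40.4], [565.1, -107.9, 77.3]]
grip [[538.2, -246.3, 183.3], [551.8, -222.2, 231.7], [567.6, -205.5, 278.1]]
w20 499 [[550.6, -135.6, 41.4], [568.5, -108.4, 77.4]]
grip [[537.8, -242.1, 185.1], [552.7, -215.2, 326.8], [568.2, -205.2, 341.6]]
```

Call:
apply_moves:
  series:
    - [0,0,5,1,0,0,0.6]
    - [0.5,5,5,2.8,0,0,0]
    - [1,10,5,2.8,0,0,0]
    - [1.2,15,5,2.8,0,0,0]
    - [1.5,20,5,2.8,0,0,0]
    - [2,25,5,2.8,0,0,0]
    - [2.2,30,5,2.8,0,0,0]
    - [2.4,35,5,2.8,0,0,0]
    - [2.4,40,5,2.8,0,0,0]
    - [2.4,43,4,2.8,0,0,0]
    - [2.4,43,0,2.8,0,0,0]
    - [2.4,43,0,2.8,0,0,0]

```text
time: 24.2
position: [572.1, 200.5, 245.7]
orientation: [-0.002, 0.728, 0.686, -0.004]
wrist_force: [-0.0, -0.0, -0.3]
width: -0.2
gripper_force: 0.0
```

```bash
python3 - <<'E'
from h import *
im,d,P,w,e=cloud("wrist"); o=r.get_obs()
print(o["position"],o["wrist_force"].round(1),o["width"],rot(o["orientation"]).as_matrix().round(3)[:,2])
im,d,P,w,e=cloud("top"); np.savez("t3.npz",im=im,P=P)
E
```

```text
[573.28470802 200.01596325 248.23361988] [-0.7  0.6 -1. ] -0.1371471917651723 [-0.006 -0.002 -1.   ]
```

Call:
apply_moves:
  series:
    - [0,0,-4,0,0,0,0]
    - [0,0,-7.1,0,0,0,0]
    - [0,-1.5,-7.1,0,0,0,0]
    - [0,-2.8,-6.5,0,0,0,0]
    - [0,-4,-6,0,0,0,0]
    - [-0.1,-5.4,-5.6,0,0,0,0]
    - [-0.2,-6.7,-5.3,0,0,0,0]
    - [-0.2,-8.1,-5.1,0,0,0,0]
    - [-0.3,-9.5,-5,0,0,0,0]
    - [-0.4,-10.9,-5.1,0,0,0,0]
    - [-0.4,-12.3,-5.3,0,0,0,0]

```text
time: 25.4
position: [570.6, 76.0, 197.1]
orientation: [-0.001, 0.729, 0.685, -0.001]
wrist_force: [-0.8, 2.5, 1.1]
width: -0.1
gripper_force: 1.0
```

Call:
apply_moves:
  series:
    - [0,-1.4,-0.3,0,0,0,0]
    - [-0.1,-2.7,-0.7,0,0,0,0]
    - [-0.2,-4,-1.2,0,0,0,0]
    - [-0.3,-5.2,-1.7,0,0,0,0]
    - [-0.4,-6.2,-2.3,0,0,0,0]
    - [-0.4,-6.2,-2.3,0,0,0,0]

```text
time: 26.0
position: [566.0, 13.8, 173.1]
orientation: [-0.001, 0.729, 0.685, -0.001]
wrist_force: [0.3, 0.6, -0.4]
width: 0.3
gripper_force: 0.0
```

```bash
python3 - <<'E'
from h import *
im,d,P,w,e=cloud("wrist"); o=r.get_obs(); np.savez("w21.npz",im=im,P=P)
print(o["position"],o["wrist_force"].round(1))
hs=cv2.cvtColor(im,cv2.COLOR_RGB2HSV)
m=(hs[...,1]<45)&(hs[...,2]>90)&(P[...,2]>150)&(P[...,2]<225)&(abs(P[...,0]-567)<55)&(P[...,1]<120)
B=P[m]; print(len(B),[ (x,np.median(B[abs(B[:,0]-x)<5],0).round(1).tolist(),B[abs(B[:,0]-x)<5][:,2].max()) for x in (525,535,545,590,600,610) if (abs(B[:,0]-x)<5).any()])
E
```

```text
[566.40954696  14.44922579 173.67910812] [-0.6 -0.5 -0.3]
3787 [(525, [523.8, 7.7, 171.7], np.float64(185.94695621060166)), (535, [536.7, 2.9, 182.6], np.float64(224.29638760997125)), (545, [543.6, 2.1, 183.1], np.float64(223.03206065860155)), (590, [590.5, -0.4, 183.4], np.float64(223.2493884207285)), (600, [599.4, -0.2, 182.4], np.float64(224.87317693709576)), (610, [610.0, 2.3, 173.0], np.float64(187.3285737332883))]
```

Call:
apply_moves:
  series:
    - [0,0.6,2,0,0,0,0]
    - [0,0.3,4.2,0,0,0,0]
    - [0,-1.7,4.2,0,0,0,0]
    - [0,-1.9,2.5,0,0,0,0]
    - [-0.1,-2.2,1.4,0,0,0,0]
    - [-0.1,-2.7,0.8,0,0,0,0]
    - [-0.1,-3.2,0.2,0,0,0,0]
    - [-0.1,-3.6,-0.2,0,0,0,0]
    - [-0.1,-3.9,-0.6,0,0,0,0]
    - [-0.1,-3.9,-0.6,0,0,0,0]

```text
time: 27.05
position: [566.1, -23.0, 170.5]
orientation: [-0.001, 0.729, 0.685, 0.0]
wrist_force: [-8.8, 2.9, 23.6]
width: -0.0
gripper_force: 11.7
```

Call:
apply_moves:
  series:
    - [0,0,2,0,0,0,0]
    - [0,0,5,0,0,0,0]
    - [0,-2,10,0,0,0,0]
    - [-1,-6,15,0,0,0,0]
    - [-2,-10,20,0,0,0,0]
    - [-3,-12,23,0,0,0,0]
    - [-3,-12,23,0,0,0,0]
    - [-3,-12,23,0,0,0,0]

```text
time: 27.85
position: [536.5, -145.3, 401.1]
orientation: [0.002, 0.729, 0.684, 0.001]
wrist_force: [-0.3, 0.0, -1.0]
width: -0.0
gripper_force: 0.0
```

```bash
python3 - <<'E'
from h import *
im,d,P,w,e=cloud("wrist"); o=r.get_obs(); np.savez("w22.npz",im=im,P=P); print(o["position"],o["wrist_force"].round(1))
hs=cv2.cvtColor(im,cv2.COLOR_RGB2HSV)
m=(hs[...,1]<45)&(hs[...,2]>90)&(P[...,2]>155)&(P[...,2]<190)&(abs(P[...,0]-567)<40)&(P[...,1]<40)&(P[...,1]>-60)
print(m.sum(),np.median(P[m],0) if m.any() else "", [P[v,320].round(0).tolist() for v in range(0,60,6)])
# stick check
q=P[(abs(P[...,0]-555)<16)&(P[...,1]<-110)&(P[...,1]>-255)]
print([(y,*np.median(s[s[:,2]>s[:,2].max()-5],0).round(0)[[0,2]]) for y in(-125,-155,-185,-215,-240) for s in [q[abs(q[:,1]-y)<2]] if len(s)])
# bystanders: gear, tin tops
for n,c,r_ in (("tin",(385,-80),60),("gear",(685,-128),60)):
    z0=np.load("w5.npz")["P"]
    for Q in (z0,P):
        k=(np.hypot(Q[...,0]-c[0],Q[...,1]-c[1])<r_)&(Q[...,2]>(44 if n=="tin" else 14))&(Q[...,2]<60); print(n,k.sum(),np.median(Q[k],0).round(0) if k.any() else "")
E
```

```text
[ 536.08039876 -144.12220531  398.8392168 ] [ 0.1  1.  -1.1]
841 [565.72124124 -21.24230786 171.06295956] [[550.0, 34.0, 171.0], [550.0, 29.0, 166.0], [550.0, 24.0, 164.0], [549.0, 19.0, 160.0], [549.0, 14.0, 157.0], [549.0, 8.0, 155.0], [549.0, 3.0, 149.0], [548.0, -2.0, 146.0], [548.0, -8.0, 137.0], [547.0, -19.0, 172.0]]
[(-125, np.float64(549.0), np.float64(496.0)), (-155, np.float64(570.0), np.float64(471.0)), (-185, np.float64(555.0), np.float64(153.0)), (-215, np.float64(551.0), np.float64(198.0)), (-240, np.float64(563.0), np.float64(227.0))]
tin 1364 [387. -80.  51.]
tin 1241 [387. -78.  51.]
gear 1594 [ 681. -127.   18.]
gear 1482 [ 681. -127.   17.]
```

```bash
python3 -c "
from cell import workorder
print(workorder.hand_in())"
```

```text
the job is handed in; nothing more can be done
None
```

The job is handed in, with no verdict shown. The bowl was stirred about three turns (no media spilled) and held two triangles in each half, one pellet on the left and three on the right. The stick is back in its rest and the cover is shut; the tin and gear have not moved, but I did not re-measure the hone and clamp.

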